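# Tip the blanks into the tilt-out bin

## Task

Pull the bin's front down by its handle so that the pocket is well open, then pick up the tray of wooden blanks by its handle and tip it, spout low over the pocket, so that all four blanks slide into the bin; do not touch the blanks with the gripper or let them drop far. Then set the empty tray back flat on its cork mat, and last push the bin fully shut. Leave the other things on the bench where they are.

Things in the scene. Friction and masses are not known exactly. Their poses are not given: they have to be found in the camera images.
- bin (a joint): the tilt-out bin's hinge along the bottom edge of its front: 0 = bin front fully home in the plywood unit, grows to 0.9 rad as the front is pulled down towards the robot and the pocket behind it swings out, open side up. Stiff: it stays where it is left.
- unit: fixed plywood housing, 200 deep (x) x 260 wide (y) x 200 mm high, open at the front; origin on the bench under the middle of its front edge; x points into it, away from the bin's handle, z up. Beside the bin front nothing sticks out.
- bin_hinge (a point): middle of the bin's hinge line, 12 mm above the bench at the unit's front edge. Axes turn with the bin; with the bin home they are parallel to the unit's (x inwards, y along the hinge, z up along the front panel). The front panel is 232 wide, 168 high, 12 mm thick, its back face at x = 0.
- bin_handle (a point): middle of the bin's bar handle: a round dark steel bar 12 mm thick, 124 mm long along y, on two posts at y = +-52 mm, its axis 40 mm in front of the panel's front face and 155 mm above the hinge (34 mm of air between bar and panel). Axes as bin_hinge.
- bin_pocket (a point): centre of the pocket, 55 mm behind the panel's back face, 50 mm above the hinge; axes as bin_hinge. Pocket: 110 deep (x), 200 wide inside, walls 8 mm; back and sides 100 mm high. Fully open, its mouth spans from the panel's top edge (137 mm before the unit's front edge, 117 mm above the bench) to the back wall's top (10 mm before it, 160 mm high).
- mat: flat cork mat fixed on the bench, 200 (x) x 180 (y) x 4 mm; origin under its centre.
- tray: aluminium tray, 0.16 kg; floor 3 mm thick, 140 (x) x 126 mm (y); walls 26 mm high at back and sides; the front (+x) tapers to an open spout 86 mm wide inside. Dark wooden stub handle at the back: 18 wide, 20 mm high, from x = -78 to -168 mm, its underside 24 mm above the tray's. Origin under the middle of the 140 mm part, z up.
- tray_grip (a point): on the tray's handle axis, 125 mm behind the tray's origin, 34 mm above its underside.
- tray_lip (a point): middle of the spout's lip, on the floor's upper face, 96 mm ahead of the tray's origin.
- blank_bar: light wooden blank, 34 x 22 x 18 mm block; origin under its centre. About 20 g, as are the others.
- blank_square: light wooden blank, 28 x 28 x 20 mm block; origin under its centre.
- blank_disc: light wooden blank, round, 30 mm across, 17 mm high; origin under its centre.
- blank_ell: light wooden blank, L-shaped, 32 x 29 x 18 mm; origin under its middle.
- file: flat file lying along its x, 270 mm long with a wooden handle 24 mm thick to -x: it reaches from x = -130 to +140 mm, bystander
- mallet: hammer lying along its x, bystander
- mug: white mug, 76 mm across, 90 mm high, bystander
- sanding_block: cork sanding block 90 x 60 x 35 mm, bystander
- offcut: wooden offcut 110 x 45 x 30 mm, bystander

How it is judged:
On the way, in this order (a step that is already met when the one before it is completed fails the run):
1. the bin is pulled open (beyond 0.55 rad) (value of joint bin above 0.55 rad), for 0.2 s.
2. all four blanks are in the open bin's pocket (x of blank_bar in the frame of bin_pocket between -0.061 and 0.061 m and y of blank_bar in the frame of bin_pocket between -0.105 and 0.105 m and z of blank_bar in the frame of bin_pocket between -0.05 and 0.09 m and x of blank_square in the frame of bin_pocket between -0.061 and 0.061 m and y of blank_square in the frame of bin_pocket between -0.105 and 0.105 m and z of blank_square in the frame of bin_pocket between -0.05 and 0.09 m and x of blank_disc in the frame of bin_pocket between -0.061 and 0.061 m and y of blank_disc in the frame of bin_pocket between -0.105 and 0.105 m and z of blank_disc in the frame of bin_pocket between -0.05 and 0.09 m and x of blank_ell in the frame of bin_pocket between -0.061 and 0.061 m and y of blank_ell in the frame of bin_pocket between -0.105 and 0.105 m and z of blank_ell in the frame of bin_pocket between -0.05 and 0.09 m and value of joint bin above 0.4 rad), for 0.2 s.
3. the empty tray lies flat on the cork mat again, let go, with the bin still open (x of tray in the frame of mat between -0.06 and 0.06 m and y of tray in the frame of mat between -0.06 and 0.06 m and z of tray in the frame of mat below 0.012 m and angle between tray's own z axis and vertical below 0.08 rad and linear speed of tray below 0.02 m/s and contact force between the fingers and tray below 0.1 N and value of joint bin above 0.25 rad), for 0.2 s.
At the end, for the whole second after the job is handed in: The bin is fully shut (within 0.04 rad of home) with all four blanks in its pocket, and the tray lies at rest flat on the cork mat (its origin within 60 mm of the mat's middle in the mat's x and in its y, tilt under 0.08 rad) (value of joint bin below 0.04 rad and x of blank_bar in the frame of bin_pocket between -0.061 and 0.061 m and y of blank_bar in the frame of bin_pocket between -0.105 and 0.105 m and z of blank_bar in the frame of bin_pocket between -0.05 and 0.09 m and x of blank_square in the frame of bin_pocket between -0.061 and 0.061 m and y of blank_square in the frame of bin_pocket between -0.105 and 0.105 m and z of blank_square in the frame of bin_pocket between -0.05 and 0.09 m and x of blank_disc in the frame of bin_pocket between -0.061 and 0.061 m and y of blank_disc in the frame of bin_pocket between -0.105 and 0.105 m and z of blank_disc in the frame of bin_pocket between -0.05 and 0.09 m and x of blank_ell in the frame of bin_pocket between -0.061 and 0.061 m and y of blank_ell in the frame of bin_pocket between -0.105 and 0.105 m and z of blank_ell in the frame of bin_pocket between -0.05 and 0.09 m and x of tray in the frame of mat between -0.06 and 0.06 m and y of tray in the frame of mat between -0.06 and 0.06 m and z of tray in the frame of mat below 0.012 m and angle between tray's own z axis and vertical below 0.08 rad and linear speed of tray below 0.02 m/s); the robot touches nothing.
It fails at once if the gripper's fingers touch a blank (contact force between the fingers and blank_bar above 1 N or contact force between the fingers and blank_square above 1 N or contact force between the fingers and blank_disc above 1 N or contact force between the fingers and blank_ell above 1 N).
It fails at once if a blank is dropped far or flung (faster than 2.4 m/s, a fall of some 30 cm) (linear speed of any of blank_bar, blank_square, blank_disc, blank_ell above 2.4 m/s).
It fails at once if a bystander is moved by more than 30 mm (distance of any of file, mallet, mug, sanding_block, offcut from where it was at the start of the episode above 0.03 m).
It also fails if it takes over 72 s, if anything falls off the work surface, if the arm or the gripper's body presses on something with over 40 N, if the wrist force passes 120 N, or if a joint passes its speed limit or range.

## Robot

A 6-joint arm with a two-finger parallel gripper is mounted at the origin on the work surface. World frame = base frame: x ahead of the robot, y to its left, z up, the work surface at z = 0. Lengths are in m, angles in rad, forces in N, time in s.
With the tool pointing down it reaches from about 0.35 to 0.85 m from the base axis. Payload 8.1 kg.
Tool frame: the origin (TCP) lies at the very end of the fingers, on their centre line; the grasp point (between the pads) lies 19 mm behind it; z points along the fingers, y is the line along which they close (so a half turn about z gives the same grasp; the last joint's range is limited). The gripper opens to 93 mm and grips with 3 to 60 N. Pads are 15 mm wide; open, the fingers measure 128 mm over their backs; the gripper's body (75 mm by 188 mm) begins 65 mm behind the grasp point.
Start: joints at [1.22, 0.13, 1.488, -0, 1.523, -0.085], TCP at [0.158, 0.579, 0.219] pointing down, gripper open.
Joint ranges: [-2.96, 2.96], [-0.89, 2.26], [0.02, 2.5], [-1.34, 4.48], [0, 2.73], [-2.66, 2.66]. Speed limits (rad/s): [2.39, 2.39, 2.79, 3.14, 3.14, 3.14].

## Interface

Orientations are given as a rotation vector (axis times angle).
In Python, from plant import robot, imaging gives the robot as it stands.
- The arm moves only by the tool jog_arm, never from a script. Its argument "rows" is a list of rows, each a list of 2 entries, a list of its own where there are three numbers: the shift along the tool's x, y, z each as a share of 0.2 m, from -1 to 1, then the turn, a rotation vector about the tool's x, y, z each as a share of pi/2 rad, from -1 to 1. A call has 1 to 5 rows; each row is the pose to reach, as a shift and turn from the pose commanded when the call began, along the tool's axes at that moment; what a row does not reach only later rows make up. A row lasts 1/10 s, in which the tool goes at most 50 mm and 8.59 degrees, less where a joint would pass 70% of its speed; a pose out of reach is approached as far as the arm can. A call with a number of a shift or a turn outside -1 to 1 is refused whole. A call with a gripper value outside its range is refused whole. "hand" is the closure, from -1 (fully open) to 1 (shut), set as the call begins (left out, the last holds). The fingers move at their own pace and stop on an object; "squeeze" is the grip in N (left out, the last holds). Time passes only in rows, so rows that repeat a pose let the fingers close. It gives the time, the measured TCP pose, the force, the opening and the grip force at its end, in the units of the state.
- robot.read_state(): the state, without advancing time (a new reading comes with each control period).
- imaging.read_camera(name): name is "scene" or "top"; returns a dict with "frame" (400x640x3 uint8, red, green, blue), "vertical_fov" (degrees; the focal length in pixels is half the picture's height over the tangent of half this angle, whatever the lens; pixels are square), "cx", "cy" (the principal point, pixels), "R" (3x3) and "t" (3): a world point X has camera coordinates R X + t. Camera axes: x right, y down, z forward; pixel columns grow to the right and rows downward; lengths in m; the calibration is good to about 2 mm. A picture is of the moment at which its call begins. There is no depth.
- robot.close_job(): hands the job in; it is judged then, once.
The state is a dict: "t": time; "q": joint angles; "dq": joint speeds; "joint_torque": joint torques, N m; "tool_pos": TCP position; "orientation": TCP orientation; "force": force on the tool from outside, world axes, zero at the start; "wrist_torque": the same for the moment, N m; "opening": finger opening in m; "gripper_force": force on a finger pad.
Only numpy, scipy, OpenCV 4.12 (cv2) and the standard library are available. Lean on these libraries where they do the work, as an engineer would, in place of code of your own. Each camera call takes 0.05 s, during which the arm holds its last target. There are 200 camera calls.

## Working session

There is one attempt and no reset: what is moved stays moved. The work goes in short steps, Python scripts to look and compute and a tool call to move; the robot and the scene stay as the last step left them, time stands still between calls to the robot, and variables do not carry over. Pictures are saved under pics/ and viewed, at most 10 in all, crops included, and the job is handed in when it is done.

Besides the shell and the picture viewer there is one more tool, called after "Call:" by a JSON object that holds its "method" and its "body", one argument or row to a line. jog_arm: Moves the arm, as the interface text tells. Its arguments: {"type":"object","properties":{"rows":{"type":"array"},"hand":{"type":"number"},"squeeze":{"type":"number"}},"required":["rows"]}

```bash
ls; mkdir -p pics
cat > h.py <<'E'
import numpy as np, cv2
from scipy.spatial.transform import Rotation as Ro
from plant import robot, imaging
def cam(n,f=None):
    c=imaging.read_camera(n)
    if f: cv2.imwrite('pics/'+f,c['frame'][:,:,::-1])
    return c
def K(c):
    h,w=c['frame'].shape[:2]; f=h/2/np.tan(np.radians(c['vertical_fov'])/2)
    return f,c['cx'],c['cy']
def ray(c,px,z):
    f,cx,cy=K(c); R=np.array(c['R']);t=np.array(c['t'])
    d=R.T@np.array([(px[0]-cx)/f,(px[1]-cy)/f,1]); o=-R.T@t
    return o+d*(z-o[2])/d[2]
def proj(c,X):
    f,cx,cy=K(c); p=np.array(c['R'])@np.array(X)+np.array(c['t'])
    return np.array([f*p[0]/p[2]+cx,f*p[1]/p[2]+cy])
def move(pos,rot):
    """shares from current (measured) pose to target"""
    s=robot.read_state(); R0=Ro.from_rotvec(s['orientation'])
    d=R0.inv().apply(np.array(pos)-s['tool_pos'])/0.2
    w=(R0.inv()*rot).as_rotvec()/(np.pi/2)
    return d.round(3),w.round(3)
E
python3 - <<'E'
from h import *
s=robot.read_state();print({k:np.round(v,3) for k,v in s.items()})
for n in('scene','top'):
    c=cam(n,n+'0.png');print(n,c['vertical_fov'],c['cx'],c['cy'],c['R'],c['t'], -np.array(c['R']).T@c['t'])
E
```

```text
pics
{'t': np.float64(0.0), 'q': array([ 1.22 ,  0.131,  1.489, -0.   ,  1.523, -0.085]), 'dq': array([-0.001, -0.001,  0.001, -0.001, -0.001,  0.002]), 'joint_torque': array([ 3.0000e-03, -5.5986e+01, -4.9176e+01,  7.7000e-02,  3.6000e-02,
       -0.0000e+00]), 'tool_pos': array([0.157, 0.578, 0.218]), 'orientation': array([-4.160e-01, -3.114e+00,  3.000e-03]), 'force': array([-0.89 , -0.483, -0.323]), 'wrist_torque': array([-0.05 , -0.017,  0.009]), 'gripper_force': np.float64(0.0), 'opening': np.float64(0.093)}
scene 44.01282223063965 319.4165080781477 205.80514112788367 [[ 0.70836991 -0.70579182  0.00836479]
 [-0.52425207 -0.53402829 -0.66330502]
 [ 0.4726223   0.46548006 -0.74830239]] [-0.41105053  0.38806946  1.28763881] [-0.11394477 -0.68224623  1.22438998]
top 54.75800576902409 318.53646171727206 199.30636972769898 [[-0.02470865 -0.99951277 -0.01907121]
 [-0.99792705  0.02579443 -0.05895974]
 [ 0.05942294  0.01757486 -0.99807817]] [0.03710596 0.58026543 1.25298088] [5.05523599e-01 9.93043399e-05 1.28549282e+00]
```

View pics/scene0.png

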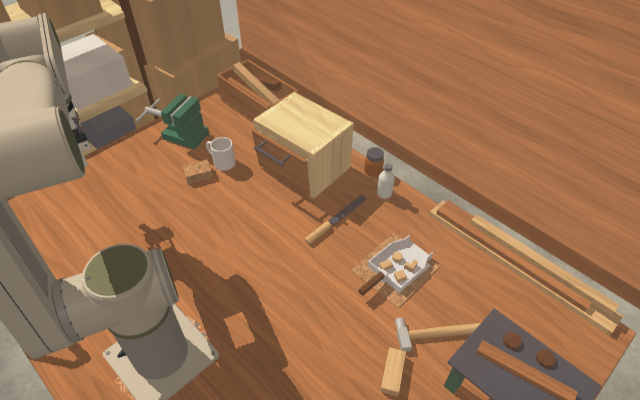

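View pics/top0.png

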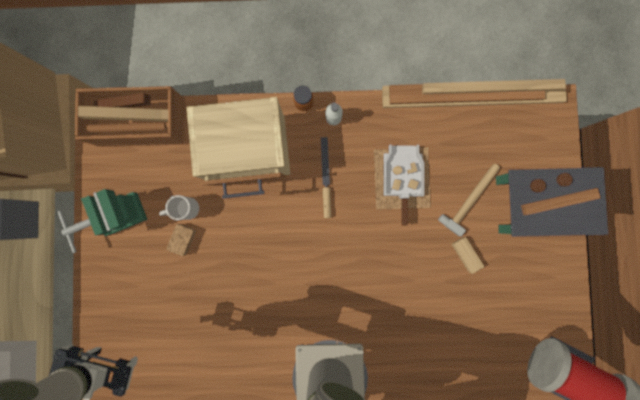

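The scene view shows the unit at (305,140), with its bar handle at (273,153), and the tray at (400,262). In the top view the unit is at (235,140), the handle bar at (243,187), and the tray at (405,172) with its handle at (405,212). I'll zoom in next.

Run:
```python
import cv2,numpy as np
t=cv2.imread('pics/top0.png');s=cv2.imread('pics/scene0.png')
f=lambda im,x,y,w,h:cv2.resize(im[y:y+h,x:x+w],(400,300),interpolation=cv2.INTER_CUBIC)
# 100x75 -> x4 ; 
m=np.vstack([np.hstack([f(t,180,90,133,100),f(t,365,137,100,75)+0]),np.hstack([f(s,245,90,120,90+0),f(s,350,227,100,75)])])
t2=f(t,180,120,120,90)
cv2.imwrite('pics/m0.png',m)
```

```text
(no output)
```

View pics/m0.png

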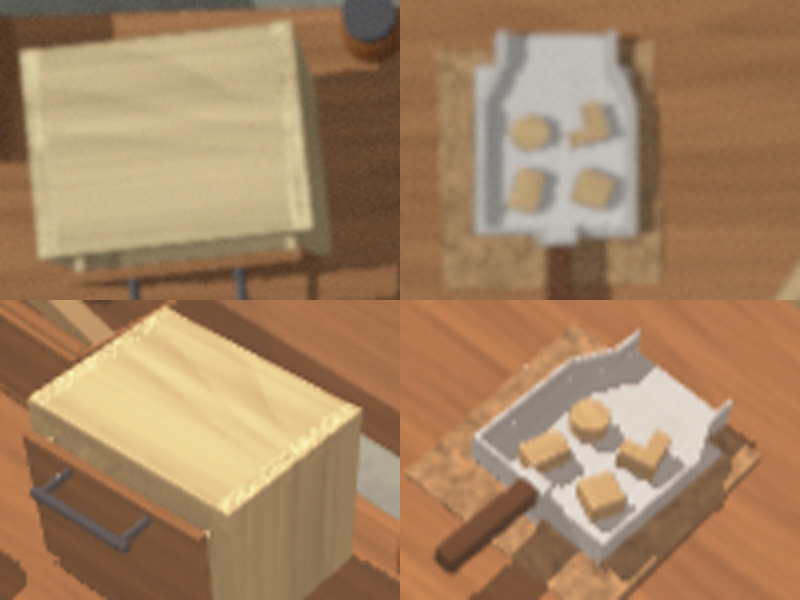

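```bash
cat > fit.py <<'E'
from h import *
from scipy.optimize import least_squares
T=imaging.read_camera('top');S=imaging.read_camera('scene')
def fit(obs,x0):
    def w(p,X):
        c,s=np.cos(p[2]),np.sin(p[2]); return [p[0]+c*X[0]-s*X[1],p[1]+s*X[0]+c*X[1],X[2]]
    f=lambda p:np.concatenate([proj(c,w(p,X))-px for c,X,px in obs])
    r=least_squares(f,x0,loss='soft_l1'); print(r.x.round(4),r.fun.reshape(-1,2).round(1).tolist()); return r.x
if __name__=='__main__':
    u=fit([(T,(0,.13,.2),(192.6,175.7)),(T,(0,-.13,.2),(283.7,166.7)),(T,(.2,.13,.2),(186.7,106.7)),(T,(.2,-.13,.2),(277.4,97.3)),
     (S,(0,.13,.2),(254.6,120)),(S,(0,-.13,.2),(313.4,153.9)),(S,(.2,-.13,.2),(353,122.4)),(S,(.2,.13,.2),(294.5,93)),
     (S,(-.052,.062,.167),(256.1,147.6)),(S,(-.052,-.062,.167),(282.5,163.5))],[.6,.2,0])
    m=fit([(T,(.1,.09,.004),(375,149.5)),(T,(.1,-.09,.004),(428.75,147)),(T,(-.1,-.09,.004),(430,208.75)),(T,(-.1,.09,.004),(375.5,208.25))],[.6,-.2,0])
    t=fit([(T,(-.07,.063,.033),(383.75,195.75)),(T,(-.07,-.063,.033),(424.25,195.75)),(T,(.096,.045,.033),(390,145)),(T,(.096,-.045,.033),(418.75,145)),
     (S,(-.168,0,.04),(360,291)),(S,(-.07,.063,.033),(368.75,261.25)),(S,(.096,.045,.033),(410,235.75)),(S,(.096,-.045,.033),(432,252.75))],[.6,-.2,0])
    for n,X,p in(('handle',(-.052,0,.167),u),('grip',(-.125,0,.038),t)):
        c,s=np.cos(p[2]),np.sin(p[2]);print(n,p[0]+c*X[0]-s*X[1],p[1]+s*X[0]+c*X[1],X[2])
E
python3 fit.py
```

```text
[0.6554 0.2453 0.0776] [[0.3, 0.5], [-0.0, -0.0], [0.4, 0.7], [-0.4, 0.4], [-1.5, -0.8], [-0.4, 0.9], [0.5, 0.9], [-0.0, -1.2], [1.1, -3.7], [2.9, -2.0]]
[ 0.6445 -0.2572 -0.0186] [[-0.3, -0.8], [0.1, 1.2], [0.2, -0.5], [0.1, 0.3]]
[ 0.6546 -0.2591 -0.046 ] [[1.1, -0.5], [-0.3, 0.3], [0.9, -0.3], [-0.1, 0.2], [-0.3, 1.7], [-1.0, -0.5], [-0.3, -1.1], [0.7, -0.4]]
handle 0.6035078757737419 0.24127600448643344 0.167
grip 0.529780741722408 -0.25336640033497126 0.038
```

Run:
```python
from fit import *
u=[.6554,.2453,.0776]
def W(X,th):
    x,y,z=X; c,s=np.cos(th),np.sin(th); # open: top goes to -x
    x,z=c*x-s*z,s*x+c*z
    z=z+.012; a,b=np.cos(u[2]),np.sin(u[2]); return [u[0]+a*x-b*y,u[1]+b*x+a*y,z]
for th in(0,.03,.06,.1):
    print(th,[proj(S,W(X,th)).round(1).tolist() for X in((-.012,.116,.168),(-.012,-.116,.168),(-.052,.062,.155),(-.052,-.062,.155))],[proj(T,W(X,th)).round(1).tolist() for X in((-.012,.116,.168),(-.052,.062,.155),(-.052,-.062,.155))])
im=cv2.imread('pics/top0.png');cv2.imwrite('pics/b.png',cv2.resize(im[160:210,200:300],(800,400),interpolation=cv2.INTER_CUBIC))
```

```text
0 [[254.0, 127.6], [307.0, 159.6], [257.2, 143.9], [285.4, 161.4]] [[200.4, 180.6], [221.3, 192.7], [263.5, 188.3]]
0.03 [[252.9, 128.4], [305.9, 160.5], [256.2, 145.0], [284.4, 162.6]] [[200.6, 182.3], [221.6, 194.3], [263.7, 189.9]]
0.06 [[251.8, 129.3], [304.8, 161.5], [255.3, 146.2], [283.4, 163.8]] [[200.8, 184.1], [221.9, 195.9], [264.0, 191.5]]
0.1 [[250.4, 130.5], [303.4, 162.9], [254.0, 147.7], [282.1, 165.4]] [[201.1, 186.4], [222.3, 198.0], [264.3, 193.6]]
```

View pics/b.png

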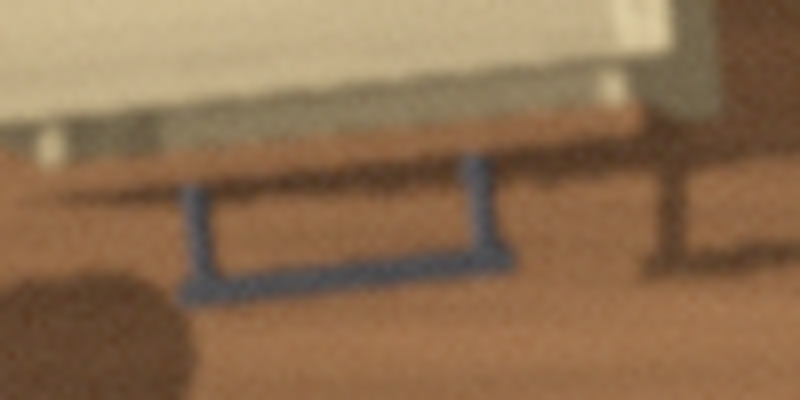

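```bash
cat >> h.py <<'E'
U=[.6554,.2453,.0776]
def binT(X,th,tilt=None):
    """point in bin frame -> world; and tool rot with y=bin x, z=-bin z"""
    x,y,z=X; c,s=np.cos(th),np.sin(th); x,z=c*x-s*z,s*x+c*z+.012
    a,b=np.cos(U[2]),np.sin(U[2]); p=np.array([U[0]+a*x-b*y,U[1]+b*x+a*y,z])
    th=th if tilt is None else tilt
    return p,Ro.from_euler('z',U[2])*Ro.from_rotvec([0,-th,0])*Ro.from_matrix(np.array([[0,1,0],[1,0,0],[0,0,-1]]).T)
def plan(tg,start=None,dec=3):
    """tg: list of calls, each list of (pos,rot); prints rows"""
    s=robot.read_state(); p,R=start or (np.array(s['tool_pos']),Ro.from_rotvec(s['orientation']))
    for call in tg:
        rows=[]
        for q,Q in call:
            d=(R.inv().apply(np.array(q)-p)/.2).round(dec); w=((R.inv()*Q).as_rotvec()/(np.pi/2)).round(dec); rows.append([d.tolist(),w.tolist()])
        p,R=p+R.apply(.2*d),R*Ro.from_rotvec(w*np.pi/2); print(rows)
    return p,R
def mix(a,b,k):
    return np.array(a[0])*(1-k)+np.array(b[0])*k, a[1]*Ro.from_rotvec(k*(a[1].inv()*b[1]).as_rotvec())
def st():
    s=robot.read_state(); return np.array(s['tool_pos']),Ro.from_rotvec(s['orientation'])
E
python3 - <<'E'
from h import *
p,R=binT((-.052,0,.136),.07,0); print(p,R.as_matrix().round(2).tolist())
a=st(); b=(p+[0,0,.075],R)
plan([[mix(a,b,.34)],[mix(a,b,.67)],[b]])
E
```

```text
[0.59419985 0.24054131 0.14402991] [[-0.08, 1.0, 0.0], [1.0, 0.08, 0.0], [0.0, 0.0, -1.0]]
[[[-0.867, -0.36, -0.001], [-0.0, 0.0, 0.266]]]
[[[-0.911, 0.023, -0.001], [-0.0, 0.0, 0.257]]]
[[[-0.829, 0.378, -0.001], [-0.0, 0.0, 0.258]]]
```

Call:
{"method": "jog_arm", "body": {
  "rows": [
    [[-0.867,-0.36,0],[0,0,0.266]],
    [[-0.867,-0.36,0],[0,0,0.266]],
    [[-0.867,-0.36,0],[0,0,0.266]],
    [[-0.867,-0.36,0],[0,0,0.266]]
  ],
  "hand": 0.4,
  "squeeze": 20
}}

```text
t: 0.7
tool_pos: [0.3078, 0.4621, 0.2187]
orientation: [1.06, 2.957, -0.0]
force: [0.7, 0.4, 0.1]
opening: 0.0655
gripper_force: 0.0
```

Call:
{"method": "jog_arm", "body": {
  "rows": [
    [[-0.911,0.023,0],[0,0,0.257]],
    [[-0.911,0.023,0],[0,0,0.257]],
    [[-0.911,0.023,0],[0,0,0.257]],
    [[-0.911,0.023,0],[0,0,0.257]],
    [[-0.911,0.023,0],[0,0,0.257]]
  ]
}}

```text
t: 1.2
tool_pos: [0.4532, 0.3494, 0.2185]
orientation: [1.631, 2.684, -0.001]
force: [-0.7, 0.6, 0.1]
opening: 0.0293
gripper_force: 0.0
```

Call:
{"method": "jog_arm", "body": {
  "rows": [
    [[-0.829,0.378,0],[0,0,0.258]],
    [[-0.829,0.378,0],[0,0,0.258]],
    [[-0.829,0.378,0],[0,0,0.258]],
    [[-0.829,0.378,0],[0,0,0.258]],
    [[-0.829,0.378,0],[0,0,0.258]]
  ]
}}

```text
t: 1.7
tool_pos: [0.5963, 0.2381, 0.218]
orientation: [2.137, 2.302, -0.001]
force: [-0.4, 0.0, -0.7]
opening: 0.0277
gripper_force: 0.0
```

Run:
```python
from h import *
c=cam('top'); s=cam('scene')
f=lambda im,x,y,w,h:cv2.resize(im[y:y+h,x:x+w,::-1],(400,400),interpolation=cv2.INTER_CUBIC)
cv2.imwrite('pics/a1.png',np.hstack([f(c['frame'],190,130,110,110),f(s['frame'],210,70,120,120)]))
p,R=st();print(p,R.as_rotvec(),robot.read_state()['opening'])
b=binT((-.052,0,.136),.07,0)
b=(np.array([.593,.2404,.144]),b[1]); plan([[b]])
```

```text
[0.59384137 0.24095699 0.21816114] [-2.13282334e+00 -2.30527220e+00  9.57053914e-04] 0.02778860760218054
[[[-0.003, -0.004, 0.371], [-0.001, -0.0, 0.0]]]
```

View pics/a1.png

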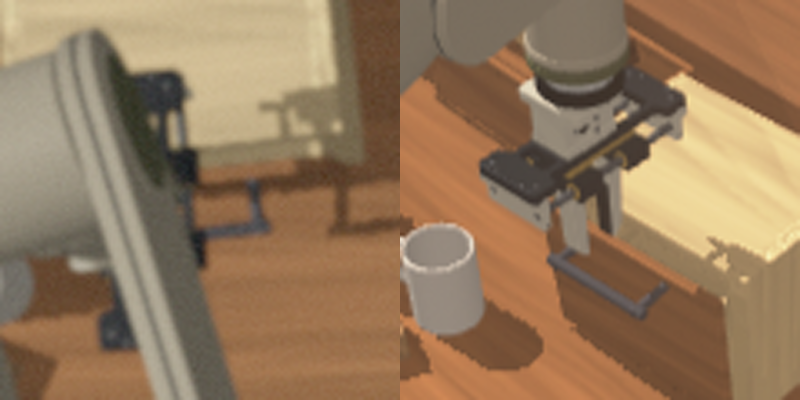

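The fingers sit above the bar: the front finger ends near crop pixel (575,250) and the bar's left end is at (553,260). I'll descend and grip.

Call:
{"method": "jog_arm", "body": {
  "rows": [
    [[0,-0.004,0.1],[0,0,0]],
    [[0,-0.004,0.2],[0,0,0]],
    [[0,-0.004,0.28],[0,0,0]],
    [[0,-0.004,0.34],[0,0,0]],
    [[0,-0.004,0.37],[0,0,0]]
  ]
}}

```text
t: 2.3
tool_pos: [0.5922, 0.2413, 0.1432]
orientation: [-2.131, -2.307, 0.002]
force: [0.6, 0.4, 0.2]
opening: 0.0278
gripper_force: 0.0
```

Call:
{"method": "jog_arm", "body": {
  "rows": [
    [[0,0,0],[0,0,0]],
    [[0,0,0],[0,0,0]],
    [[0,0,0],[0,0,0]],
    [[0,0,0],[0,0,0]]
  ],
  "hand": 0.95,
  "squeeze": 20
}}

```text
t: 2.7
tool_pos: [0.5939, 0.2409, 0.1458]
orientation: [2.132, 2.306, 0.002]
force: [-2.0, 0.1, 2.1]
opening: 0.0114
gripper_force: 20.0
```

Run:
```python
from h import *
s=robot.read_state();print(s['force'],s['opening'])
p,R=st();print(p,R.as_rotvec())
X=(-.052,0,.136)
p0,_=binT(X,.07,.0)
off=p-p0; print(off)
def g(th): 
    q,Q=binT(X,th); return q,Q
# measured p corresponds to th .07, tool untilted: grasp point is pivot -> keep tool rel tilt 0 wrt theta .07
def g(th):
    bar,_=binT((-.052,0,.155),th); Q=binT(X,th,th-.07)[1]
    return bar+Q.apply([0,0,.019])+np.array([0,0,0])+corr,Q
corr=0; corr=p-g(.07)[0]; print(corr)
ths=[np.linspace(.07,.27,6)[1:],np.linspace(.27,.5,6)[1:],np.linspace(.5,.72,6)[1:],np.linspace(.72,.88,6)[1:]]
plan([[g(t) for t in k] for k in ths])
```

```text
[-1.98059049  0.08140813  2.06880395] 0.011421622493140157
[0.59387698 0.24093372 0.14578278] [2.13247531e+00 2.30614449e+00 2.24744678e-03]
[-0.00032287  0.00039241  0.00175288]
[0.00100204 0.00049543 0.00179941]
[[[0.0, -0.026, 0.013], [-0.025, -0.0, 0.0]], [[0.0, -0.052, 0.027], [-0.05, -0.0, 0.0]], [[0.0, -0.077, 0.042], [-0.075, -0.0, 0.0]], [[0.0, -0.101, 0.058], [-0.101, -0.0, 0.0]], [[0.0, -0.125, 0.075], [-0.126, -0.0, 0.0]]]
[[[0.0, -0.03, 0.015], [-0.03, -0.0, 0.0]], [[0.0, -0.059, 0.032], [-0.059, -0.0, 0.0]], [[0.0, -0.088, 0.05], [-0.088, -0.0, 0.0]], [[0.0, -0.115, 0.069], [-0.118, -0.0, 0.0]], [[0.0, -0.142, 0.089], [-0.147, -0.0, 0.0]]]
[[[0.0, -0.029, 0.015], [-0.028, -0.0, 0.0]], [[0.0, -0.057, 0.03], [-0.056, -0.0, 0.0]], [[0.0, -0.084, 0.047], [-0.084, -0.0, 0.0]], [[0.0, -0.111, 0.065], [-0.112, -0.0, 0.0]], [[0.0, -0.137, 0.084], [-0.14, -0.0, 0.0]]]
[[[0.0, -0.021, 0.011], [-0.02, -0.001, 0.0]], [[0.0, -0.041, 0.022], [-0.041, -0.001, 0.0]], [[0.0, -0.062, 0.034], [-0.061, -0.001, 0.0]], [[0.0, -0.081, 0.046], [-0.081, -0.001, 0.0]], [[0.0, -0.101, 0.059], [-0.102, -0.001, 0.0]]]
```

Call:
{"method": "jog_arm", "body": {
  "rows": [
    [[0,-0.026,0.013],[-0.025,0,0]],
    [[0,-0.052,0.027],[-0.05,0,0]],
    [[0,-0.077,0.042],[-0.075,0,0]],
    [[0,-0.101,0.058],[-0.1,0,0]],
    [[0,-0.125,0.075],[-0.126,0,0]]
  ]
}}

```text
t: 3.2
tool_pos: [0.5697, 0.2388, 0.1312]
orientation: [2.034, 2.199, 0.224]
force: [3.0, -0.0, 0.4]
opening: 0.0114
gripper_force: 20.0
```

Call:
{"method": "jog_arm", "body": {
  "rows": [
    [[0,-0.03,0.015],[-0.03,0,0]],
    [[0,-0.059,0.032],[-0.059,0,0]],
    [[0,-0.088,0.05],[-0.088,0,0]],
    [[0,-0.115,0.069],[-0.118,0,0]],
    [[0,-0.142,0.089],[-0.147,0,0]]
  ]
}}

```text
t: 3.7
tool_pos: [0.5451, 0.2367, 0.1082]
orientation: [1.91, 2.065, 0.455]
force: [2.6, -3.9, 0.1]
opening: 0.0111
gripper_force: 20.0
```

Call:
{"method": "jog_arm", "body": {
  "rows": [
    [[0,-0.029,0.015],[-0.028,0,0]],
    [[0,-0.057,0.03],[-0.056,0,0]],
    [[0,-0.084,0.047],[-0.084,0,0]],
    [[0,-0.111,0.065],[-0.112,0,0]],
    [[0,-0.137,0.084],[-0.14,0,0]]
  ]
}}

```text
t: 4.2
tool_pos: [0.5266, 0.2352, 0.0809]
orientation: [1.782, 1.926, 0.651]
force: [3.9, -8.7, -1.2]
opening: 0.0114
gripper_force: 20.0
```

Call:
{"method": "jog_arm", "body": {
  "rows": [
    [[0,-0.021,0.011],[-0.02,0,0]],
    [[0,-0.041,0.022],[-0.041,0,0]],
    [[0,-0.062,0.034],[-0.061,0,0]],
    [[0,-0.081,0.046],[-0.081,0,0]],
    [[0,-0.101,0.059],[-0.102,0,0]]
  ]
}}

```text
t: 4.7
tool_pos: [0.5171, 0.2343, 0.0583]
orientation: [1.684, 1.82, 0.78]
force: [1.5, -8.2, 0.6]
opening: 0.0114
gripper_force: 20.0
```

Call:
{"method": "jog_arm", "body": {
  "rows": [
    [[0,0,0],[0,0,0]],
    [[0,0,0],[0,0,0]],
    [[0,0,0],[0,0,0]]
  ],
  "hand": 0.4
}}

```text
t: 5.0
tool_pos: [0.5183, 0.2352, 0.0597]
orientation: [1.685, 1.821, 0.782]
force: [-0.3, -0.7, 0.6]
opening: 0.0269
gripper_force: 0.0
```

Call:
{"method": "jog_arm", "body": {
  "rows": [
    [[0,0,-0.12],[0,0,0]],
    [[0,0,-0.25],[0,0,0]],
    [[0,0,-0.45],[0,0,0]],
    [[0,0,-0.6],[0,0,0]],
    [[0,0,-0.6],[0,0,0]]
  ]
}}

```text
t: 5.5
tool_pos: [0.4464, 0.2504, 0.1556]
orientation: [1.696, 1.819, 0.76]
force: [-0.1, 1.2, -1.0]
opening: 0.0278
gripper_force: 0.0
```

Run:
```python
from h import *
s=robot.read_state();print(s['t'],s['q'].round(3),s['tool_pos'],s['force'])
# tray grasp
def tr(X,p=(.6546,-.2591,-.046)):
    c,s=np.cos(p[2]),np.sin(p[2]);return np.array([p[0]+c*X[0]-s*X[1],p[1]+s*X[0]+c*X[1],X[2]])
# heading: tool y heading options
base=np.array([[1,0,0],[0,-1,0],[0,0,-1]]).T   # x fwd, y right(-y), z down
base2=np.array([[-1,0,0],[0,1,0],[0,0,-1]]).T
for B in(base,base2):
    Q=Ro.from_euler('z',-.046)*Ro.from_rotvec([0,-.35,0])*Ro.from_matrix(B)
    g=tr((-.108,0,.038))+Q.apply([0,0,.019]); print(g)
    up=(g+[-.03,0,.16],Q)
    a=st(); print((a[1].inv()*Q).magnitude(), (a[1].inv()*Q).as_rotvec())
im=cam('top','t2.png')
```

```text
5.5 [ 0.748 -0.701  2.492 -0.681  0.806  1.023] [0.44639895 0.2503706  0.15564114] [-0.09452936  1.22536315 -0.95457873]
[ 0.55322241 -0.25443334  0.02015192]
1.717343027126804 [ 0.31105572 -0.40110967  1.64061648]
[ 0.55322241 -0.25443334  0.02015192]
1.524872706622434 [ 0.39033819  0.30270256 -1.44265174]
```

```bash
cat >> h.py <<'E'
TR=[.6546,-.2591,-.046]
def tr(X,p=None):
    p=p or TR; c,s=np.cos(p[2]),np.sin(p[2]);return np.array([p[0]+c*X[0]-s*X[1],p[1]+s*X[0]+c*X[1],X[2]])
BASE=np.array([[1,0,0],[0,-1,0],[0,0,-1]]).T
def tq(yaw,tilt): return Ro.from_euler('z',yaw)*Ro.from_rotvec([0,-tilt,0])*Ro.from_matrix(BASE)
E
python3 - <<'E'
from h import *
Q=tq(TR[2],.35); g=tr((-.108,0,.038))+Q.apply([0,0,.019]); b=(g+Q.apply([0,0,-.12]),Q); print(b[0])
a=st(); k=lambda f:mix(a,b,f)
m1=k(.3); m1[0][2]=.2; m2=k(.65); m2[0][2]=.2
plan([[m1],[m2],[b]],dec=2)
E
```

```text
[ 0.5121182  -0.25254121  0.13287664]
[[[-0.76, 0.2, -0.13], [0.06, -0.08, 0.31]]]
[[[-0.75, 0.45, 0.13], [0.07, -0.09, 0.37]]]
[[[-0.49, 0.69, 0.43], [0.07, -0.09, 0.36]]]
```

Call:
{"method": "jog_arm", "body": {
  "rows": [
    [[-0.76,0.2,-0.13],[0.06,-0.08,0.31]],
    [[-0.76,0.2,-0.13],[0.06,-0.08,0.31]],
    [[-0.76,0.2,-0.13],[0.06,-0.08,0.31]],
    [[-0.76,0.2,-0.13],[0.06,-0.08,0.31]],
    [[-0.76,0.2,-0.13],[0.06,-0.08,0.31]]
  ],
  "hand": 0
}}

```text
t: 6.05
tool_pos: [0.4743, 0.0983, 0.1973]
orientation: [2.239, 1.379, 0.721]
force: [-0.1, 0.1, -0.1]
opening: 0.0466
gripper_force: 0.0
```

Call:
{"method": "jog_arm", "body": {
  "rows": [
    [[-0.75,0.45,0.13],[0.07,-0.09,0.37]],
    [[-0.75,0.45,0.13],[0.07,-0.09,0.37]],
    [[-0.75,0.45,0.13],[0.07,-0.09,0.37]],
    [[-0.75,0.45,0.13],[0.07,-0.09,0.37]],
    [[-0.75,0.45,0.13],[0.07,-0.09,0.37]]
  ]
}}

```text
t: 6.55
tool_pos: [0.496, -0.0777, 0.1966]
orientation: [2.752, 0.708, 0.65]
force: [0.7, 0.1, -0.3]
opening: 0.0467
gripper_force: 0.0
```

Call:
{"method": "jog_arm", "body": {
  "rows": [
    [[-0.49,0.69,0.43],[0.07,-0.09,0.36]],
    [[-0.49,0.69,0.43],[0.07,-0.09,0.36]],
    [[-0.49,0.69,0.43],[0.07,-0.09,0.36]],
    [[-0.49,0.69,0.43],[0.07,-0.09,0.36]],
    [[-0.49,0.69,0.43],[0.07,-0.09,0.36]]
  ]
}}

```text
t: 7.05
tool_pos: [0.5144, -0.2523, 0.1242]
orientation: [3.08, -0.079, 0.504]
force: [-0.6, 1.6, -0.8]
opening: 0.0465
gripper_force: 0.0
```

Run:
```python
from h import *
c=cam('top'); s=cam('scene')
f=lambda im,x,y,w,h:cv2.resize(im[y:y+h,x:x+w,::-1],(400,300),interpolation=cv2.INTER_CUBIC)
C,S=c['frame'],s['frame']
cv2.imwrite('pics/a3.png',np.vstack([np.hstack([f(C,180,140,120,90),f(C,355,137,100,75)]),np.hstack([f(S,230,100,120,90),f(S,340,220,120,90)])]))
p,R=st();print(p,robot.read_state()['q'].round(2))
for th in(.8,.85,.9): print(th,[(proj(s,binT(X,th)[0])).round(1).tolist()+proj(c,binT(X,th)[0]).round(1).tolist() for X in((-.012,.116,.168),(-.012,-.116,.168),(-.052,.062,.155),(-.052,-.062,.155))])
Q=tq(TR[2],.35); g=tr((-.108,0,.038))+Q.apply([0,0,.019]);plan([[(g,Q)]])
```

```text
[ 0.51546336 -0.24968777  0.12802414] [-0.66 -0.17  1.99  0.2   1.05  0.88]
0.8 [[229.8, 159.3, 210.0, 220.9], [281.7, 193.8, 286.1, 213.0], [238.4, 178.4, 231.3, 225.1], [265.6, 196.9, 270.7, 221.0]]
0.85 [[228.8, 161.7, 210.8, 222.6], [280.6, 196.2, 286.5, 214.8], [237.9, 180.6, 231.9, 226.1], [265.1, 199.1, 271.1, 222.1]]
0.9 [[228.0, 164.0, 211.6, 224.2], [279.6, 198.6, 286.9, 216.4], [237.5, 182.7, 232.6, 227.0], [264.6, 201.3, 271.6, 223.0]]
[[[0.004, 0.007, 0.572], [0.009, 0.013, 0.003]]]
```

View pics/a3.png

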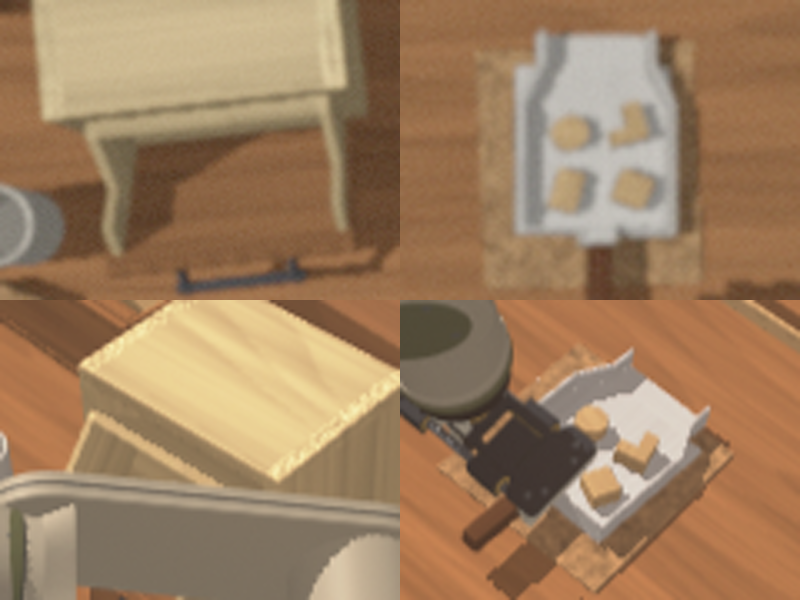

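The bin is open about 0.8 rad: the bar ends are at (235,225) and (271,220) in the top view. The tray hasn't moved, so I'll descend onto its handle.

Call:
{"method": "jog_arm", "body": {
  "rows": [
    [[0,0,0.2],[0,0,0]],
    [[0.004,0.007,0.35],[0,0,0]],
    [[0.004,0.007,0.45],[0,0,0]],
    [[0.004,0.007,0.53],[0,0,0]],
    [[0.004,0.007,0.56],[0,0,0]]
  ]
}}

```text
t: 7.65
tool_pos: [0.5536, -0.253, 0.025]
orientation: [3.073, -0.063, 0.518]
force: [-0.3, 0.2, -0.3]
opening: 0.0467
gripper_force: 0.0
```

Call:
{"method": "jog_arm", "body": {
  "rows": [
    [[0,0,0],[0,0,0]],
    [[0,0,0],[0,0,0]],
    [[0,0,0],[0,0,0]],
    [[0,0,0],[0,0,0]],
    [[0,0,0],[0,0,0]]
  ],
  "hand": 1,
  "squeeze": 60
}}

```text
t: 8.15
tool_pos: [0.554, -0.2562, 0.0269]
orientation: [3.072, -0.071, 0.52]
force: [-2.3, 3.6, 7.5]
opening: 0.0176
gripper_force: 59.9
```

Run:
```python
from h import *
s=robot.read_state();print(s['force'],s['opening'],s['q'].round(2))
p,R=st();print(p,R.as_rotvec())
# actual tool->tray transform from fit (tray yaw, flat at z=.004)
Tq=Ro.from_euler('z',TR[2]); tp=tr((0,0,.004))
rel=R.inv()*Tq; rp=R.inv().apply(tp-p)
print('grip in tray',Tq.inv().apply(p-tp), rel.as_matrix().round(2).tolist())
np.savez('rel.npz',rp=rp,rq=rel.as_quat(),p=p,q=R.as_quat())
def tool(lip,yaw,phi):
    tq_=Ro.from_euler('z',yaw)*Ro.from_rotvec([0,phi,0]); Q=tq_*rel.inv()
    org=np.array(lip)-tq_.apply([.096,0,.003]); return org-Q.apply(rp),Q
th=.8
lip=binT((0,0,0),0)[0]; a=np.array([np.cos(U[2]),np.sin(U[2]),0])
hov=lip+a*-.085; hov[2]=.16
print('hover lip',hov)
pre=hov-a*.04; pre[2]=.24
T1=(p+[0,0,.15],R); T1=(p+np.array([-.06,.03,.2]),R)
T3=tool(pre,U[2],0.0)
print(T1[0],T3[0])
plan([[T1],[mix(T1,T3,1/3)],[mix(T1,T3,2/3)],[T3]],dec=2)
```

```text
[-2.26310133  3.57506573  7.50897765] 0.01763320867274348 [-0.62  0.07  1.97  0.23  0.82  0.87]
[ 0.55402861 -0.25621919  0.02692459] [ 3.07176511 -0.07052999  0.52021989]
grip in tray [-0.10059747 -0.00174689  0.02292459] [[0.94, 0.0, 0.33], [-0.0, -1.0, 0.02], [0.33, -0.02, -0.94]]
hover lip [0.5706558  0.23871062 0.16      ]
[ 0.49402861 -0.22621919  0.22692459] [0.33490576 0.21862745 0.25992459]
[[[0.04, -0.12, -1.05], [0.0, 0.0, 0.0]]]
[[[-0.26, -0.72, -0.16], [0.01, 0.0, -0.02]]]
[[[-0.24, -0.74, -0.15], [0.01, 0.0, -0.03]]]
[[[-0.2, -0.75, -0.14], [0.01, 0.0, -0.02]]]
```

```bash
cat >> h.py <<'E'
def tool(lip,yaw,phi):
    z=np.load('rel.npz'); rel=Ro.from_quat(z['rq']); t=Ro.from_euler('z',yaw)*Ro.from_rotvec([0,phi,0]); Q=t*rel.inv()
    return np.array(lip)-t.apply([.096,0,.003])-Q.apply(z['rp']),Q
def uw(x,y,z):
    a,b=np.cos(U[2]),np.sin(U[2]); return np.array([U[0]+a*x-b*y,U[1]+b*x+a*y,z])
E
python3 - <<'E'
from h import *
p,R=st()
T1=(p+np.array([-.04,.02,.19]),R)
T3=tool(uw(-.075,0,.215),U[2]+.1,.12)
print(T3[0])
seq=[0,.2,.45,.75,1]
calls=[[mix((p,R),T1,k) for k in(.1,.3,.55,.8,1)]]
f=[0,.2,.48,.76,1]
for i in range(4): calls.append([mix(T1,T3,f[i]+(f[i+1]-f[i])*k) for k in (.2,.4,.6,.8,1)])
plan(calls,dec=3)
E
```

```text
[0.39116849 0.20370515 0.25831642]
[[[0.012, -0.007, -0.097], [0.0, 0.0, 0.0]], [[0.036, -0.022, -0.29], [0.0, 0.0, 0.0]], [[0.066, -0.04, -0.531], [0.0, 0.0, 0.0]], [[0.096, -0.059, -0.773], [0.0, 0.0, 0.0]], [[0.12, -0.074, -0.966], [0.0, 0.0, 0.0]]]
[[[-0.024, -0.086, -0.018], [0.002, -0.003, -0.006]], [[-0.048, -0.173, -0.037], [0.003, -0.006, -0.011]], [[-0.072, -0.259, -0.056], [0.005, -0.009, -0.017]], [[-0.096, -0.346, -0.075], [0.006, -0.012, -0.022]], [[-0.12, -0.432, -0.093], [0.008, -0.015, -0.028]]]
[[[-0.028, -0.123, -0.024], [0.002, -0.004, -0.007]], [[-0.057, -0.246, -0.048], [0.004, -0.008, -0.015]], [[-0.086, -0.369, -0.072], [0.006, -0.012, -0.023]], [[-0.115, -0.491, -0.096], [0.009, -0.016, -0.031]], [[-0.144, -0.614, -0.12], [0.011, -0.02, -0.038]]]
[[[-0.022, -0.125, -0.021], [0.002, -0.004, -0.008]], [[-0.044, -0.25, -0.042], [0.004, -0.009, -0.016]], [[-0.066, -0.374, -0.063], [0.006, -0.013, -0.024]], [[-0.088, -0.499, -0.084], [0.008, -0.017, -0.031]], [[-0.11, -0.624, -0.105], [0.011, -0.021, -0.039]]]
[[[-0.013, -0.108, -0.016], [0.002, -0.003, -0.007]], [[-0.026, -0.216, -0.032], [0.003, -0.007, -0.013]], [[-0.039, -0.325, -0.047], [0.005, -0.011, -0.02]], [[-0.052, -0.433, -0.063], [0.007, -0.014, -0.027]], [[-0.065, -0.541, -0.079], [0.009, -0.018, -0.033]]]
```

Call:
{"method": "jog_arm", "body": {
  "rows": [
    [[0.012,-0.007,-0.097],[0,0,0]],
    [[0.036,-0.022,-0.29],[0,0,0]],
    [[0.066,-0.04,-0.53],[0,0,0]],
    [[0.096,-0.059,-0.77],[0,0,0]],
    [[0.12,-0.074,-0.966],[0,0,0]]
  ]
}}

```text
t: 8.65
tool_pos: [0.513, -0.236, 0.2184]
orientation: [3.071, -0.071, 0.519]
force: [0.2, -0.3, -2.9]
opening: 0.0174
gripper_force: 59.8
```

Call:
{"method": "jog_arm", "body": {
  "rows": [
    [[-0.024,-0.086,-0.018],[0.002,-0.003,-0.006]],
    [[-0.048,-0.173,-0.037],[0.003,-0.006,-0.011]],
    [[-0.072,-0.259,-0.056],[0.005,-0.009,-0.017]],
    [[-0.096,-0.346,-0.075],[0.006,-0.012,-0.022]],
    [[-0.12,-0.432,-0.093],[0.008,-0.015,-0.028]]
  ]
}}

```text
t: 9.15
tool_pos: [0.4883, -0.1475, 0.2236]
orientation: [3.085, -0.0, 0.48]
force: [0.2, -0.3, -2.9]
opening: 0.0175
gripper_force: 59.8
```

Call:
{"method": "jog_arm", "body": {
  "rows": [
    [[-0.028,-0.123,-0.024],[0.002,-0.004,-0.007]],
    [[-0.057,-0.246,-0.048],[0.004,-0.008,-0.015]],
    [[-0.086,-0.369,-0.072],[0.006,-0.012,-0.023]],
    [[-0.115,-0.491,-0.096],[0.009,-0.016,-0.031]],
    [[-0.144,-0.614,-0.12],[0.011,-0.02,-0.038]]
  ]
}}

```text
t: 9.65
tool_pos: [0.4539, -0.0243, 0.2354]
orientation: [3.099, 0.096, 0.432]
force: [1.0, 0.1, -3.6]
opening: 0.0178
gripper_force: 59.8
```

Call:
{"method": "jog_arm", "body": {
  "rows": [
    [[-0.022,-0.125,-0.021],[0.002,-0.004,-0.008]],
    [[-0.044,-0.25,-0.042],[0.004,-0.009,-0.016]],
    [[-0.066,-0.374,-0.063],[0.006,-0.013,-0.024]],
    [[-0.088,-0.499,-0.084],[0.008,-0.017,-0.031]],
    [[-0.11,-0.624,-0.105],[0.011,-0.021,-0.039]]
  ]
}}

```text
t: 10.15
tool_pos: [0.4197, 0.099, 0.2471]
orientation: [3.108, 0.195, 0.38]
force: [0.9, -0.1, -2.2]
opening: 0.0177
gripper_force: 59.8
```

Call:
{"method": "jog_arm", "body": {
  "rows": [
    [[-0.013,-0.108,-0.016],[0.002,-0.003,-0.007]],
    [[-0.026,-0.216,-0.032],[0.003,-0.007,-0.013]],
    [[-0.039,-0.325,-0.047],[0.005,-0.011,-0.02]],
    [[-0.052,-0.433,-0.063],[0.007,-0.014,-0.027]],
    [[-0.065,-0.541,-0.079],[0.009,-0.018,-0.033]]
  ]
}}

```text
t: 10.65
tool_pos: [0.3903, 0.2044, 0.2572]
orientation: [-3.109, -0.278, -0.335]
force: [0.6, -0.7, -2.5]
opening: 0.0175
gripper_force: 59.8
```

Run:
```python
from h import *
c=cam('top'); s=cam('scene')
f=lambda im,x,y,w,h:cv2.resize(im[y:y+h,x:x+w,::-1],(400,400),interpolation=cv2.INTER_CUBIC)
cv2.imwrite('pics/a4.png',np.hstack([f(c['frame'],160,110,160,160),f(s['frame'],180,70,160,160)]))
st_=robot.read_state();print(st_['tool_pos'],st_['q'].round(2),st_['force'],st_['opening'])
T3=tool(uw(-.075,0,.215),U[2]+.1,.12); p,R=st()
print(T3[0]-p,(R.inv()*T3[1]).as_rotvec())
# predicted lip corners given rigid grasp
z=np.load('rel.npz');Rt=R*Ro.from_quat(z['rq']);o=p+R.apply(z['rp'])
for X in((.096,.045,.029),(.096,-.045,.029),(.096,0,.003),(-.07,.063,.029)):
    w=o+Rt.apply(X);print(w.round(3),proj(c,w).round(1),proj(s,w).round(1))
```

```text
[0.39012372 0.20552804 0.25743763] [ 0.43 -0.55  2.02 -0.07  1.47  1.82] [-2.23047379e-03 -6.08164642e-01 -2.83400371e+00] 0.017583861730717104
[ 0.00104476 -0.00182289  0.00087879] [-0.00187401  0.0026474   0.00174064]
[0.574 0.287 0.239] [220.2 199.4] [252.6 132.2]
[0.591 0.198 0.239] [252.5 192.7] [275.8 143.6]
[0.579 0.242 0.214] [238.7 197.8] [264.  144.9]
[0.409 0.275 0.26 ] [223.2 261.1] [209.9 154.9]
```

View pics/a4.png

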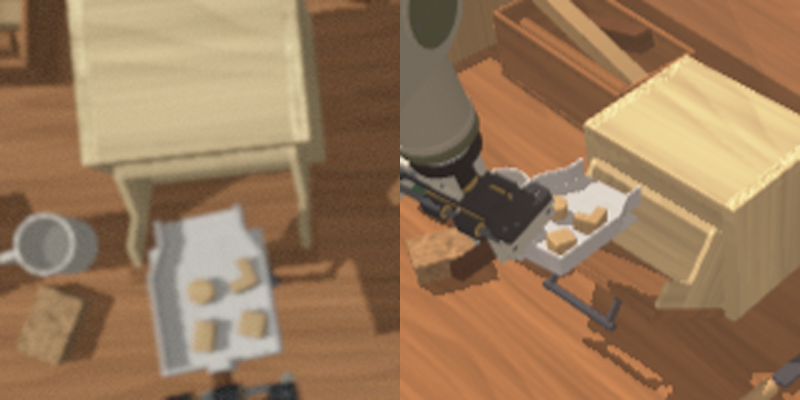

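The tray is level, with its lip over the pocket mouth at about (240,197) in the top view and all four blanks aboard. Now I'll tip it gradually about the lip.

Run:
```python
from h import *
import numpy as np
n=20; ph=np.linspace(.12,.9,n+1)[1:]; zz=np.interp(np.arange(1,n+1),[0,8],[.215,.155])
g=[tool(uw(-.08,.006,z),U[2]+.1,f) for f,z in zip(ph,zz)]
plan([g[i:i+5] for i in range(0,n,5)],dec=3)
```

```text
[[[-0.008, -0.022, -0.007], [-0.001, -0.023, 0.001]], [[0.002, -0.022, -0.004], [-0.001, -0.048, 0.0]], [[0.014, -0.022, -0.0], [-0.001, -0.073, -0.0]], [[0.027, -0.022, 0.004], [-0.001, -0.098, -0.001]], [[0.041, -0.022, 0.009], [-0.001, -0.122, -0.001]]]
[[[0.016, -0.0, 0.003], [0.0, -0.025, -0.0]], [[0.034, -0.0, 0.006], [0.0, -0.05, -0.001]], [[0.053, -0.0, 0.011], [0.001, -0.075, -0.001]], [[0.073, 0.0, -0.022], [0.001, -0.1, -0.002]], [[0.096, 0.001, -0.053], [0.001, -0.125, -0.002]]]
[[[0.017, 0.0, -0.035], [-0.0, -0.024, -0.001]], [[0.035, 0.001, -0.068], [-0.0, -0.049, -0.001]], [[0.054, 0.002, -0.102], [-0.0, -0.074, -0.001]], [[0.075, 0.002, -0.134], [-0.0, -0.099, -0.002]], [[0.097, 0.003, -0.166], [0.0, -0.124, -0.002]]]
[[[0.018, 0.001, -0.034], [0.0, -0.025, -0.001]], [[0.036, 0.001, -0.068], [0.0, -0.049, -0.001]], [[0.055, 0.002, -0.101], [0.0, -0.074, -0.002]], [[0.076, 0.002, -0.134], [0.0, -0.099, -0.002]], [[0.098, 0.003, -0.165], [0.0, -0.124, -0.002]]]
```

Call:
{"method": "jog_arm", "body": {
  "rows": [
    [[-0.008,-0.022,-0.007],[0,-0.023,0]],
    [[0.002,-0.022,-0.004],[0,-0.048,0]],
    [[0.014,-0.022,0],[0,-0.073,0]],
    [[0.027,-0.022,0.004],[0,-0.098,0]],
    [[0.041,-0.022,0.009],[0,-0.122,0]]
  ]
}}

```text
t: 11.25
tool_pos: [0.3986, 0.2089, 0.2572]
orientation: [3.114, 0.275, 0.034]
force: [-0.6, -0.3, -2.1]
opening: 0.0176
gripper_force: 59.8
```

Call:
{"method": "jog_arm", "body": {
  "rows": [
    [[0.016,0,0.003],[0,-0.025,0]],
    [[0.034,0,0.006],[0,-0.05,-0.001]],
    [[0.053,0,0.011],[0.001,-0.075,-0.001]],
    [[0.073,0,-0.022],[0.001,-0.1,-0.002]],
    [[0.096,0.001,-0.053],[0.001,-0.125,-0.002]]
  ]
}}

```text
t: 11.75
tool_pos: [0.4173, 0.212, 0.2682]
orientation: [3.087, 0.274, -0.271]
force: [0.1, -0.7, -3.5]
opening: 0.0176
gripper_force: 59.8
```

Call:
{"method": "jog_arm", "body": {
  "rows": [
    [[0.017,0,-0.035],[0,-0.024,-0.001]],
    [[0.035,0.001,-0.068],[0,-0.049,-0.001]],
    [[0.054,0.002,-0.102],[0,-0.074,-0.001]],
    [[0.075,0.002,-0.134],[0,-0.099,-0.002]],
    [[0.097,0.003,-0.166],[0,-0.124,-0.002]]
  ]
}}

```text
t: 12.25
tool_pos: [0.4421, 0.2164, 0.2979]
orientation: [3.03, 0.272, -0.565]
force: [-0.3, -0.9, -1.8]
opening: 0.0178
gripper_force: 59.8
```

Call:
{"method": "jog_arm", "body": {
  "rows": [
    [[0.018,0.001,-0.034],[0,-0.025,-0.001]],
    [[0.036,0.001,-0.068],[0,-0.049,-0.001]],
    [[0.055,0.002,-0.101],[0,-0.074,-0.002]],
    [[0.076,0.002,-0.134],[0,-0.099,-0.002]],
    [[0.098,0.003,-0.165],[0,-0.124,-0.002]]
  ]
}}

```text
t: 12.75
tool_pos: [0.4721, 0.2216, 0.3217]
orientation: [2.946, 0.267, -0.852]
force: [-0.5, -0.5, -1.5]
opening: 0.0176
gripper_force: 59.8
```

Run:
```python
from h import *
c=cam('top'); s=cam('scene')
f=lambda im,x,y,w,h:cv2.resize(im[y:y+h,x:x+w,::-1],(400,400),interpolation=cv2.INTER_CUBIC)
cv2.imwrite('pics/a5.png',np.hstack([f(c['frame'],185,140,120,120),f(s['frame'],210,80,120,120)]))
a=robot.read_state();print(a['t'],a['tool_pos'],a['q'].round(2),a['force'],a['opening'])
T=tool(uw(-.08,.006,.155),U[2]+.1,.9);p,R=st();print(T[0]-p,(R.inv()*T[1]).as_rotvec())
```

```text
12.85 [0.47237606 0.22156136 0.32021204] [0.3  0.45 1.03 0.07 2.22 1.72] [ 0.14462847 -0.43068415 -1.92978164] 0.017483142143127527
[-0.00181456  0.00296671  0.00117337] [-0.00308015  0.00167258 -0.0048381 ]
```

View pics/a5.png

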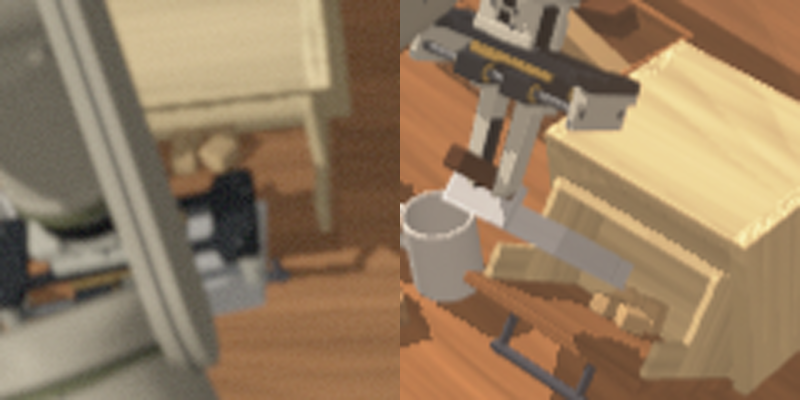

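The blanks have slid into the pocket, with several visible at crop (620,310). I'll tip slightly more, hold, and weigh the tray through the force reading.

Run:
```python
from h import *
g=[tool(uw(-.08,.006,.158),U[2]+.1,f) for f in(.95,1.0,1.05)]
plan([g],start=tool(uw(-.08,.006,.155),U[2]+.1,.9),dec=3)
```

```text
[[[0.014, 0.001, -0.057], [0.0, -0.032, -0.001]], [[0.038, 0.002, -0.1], [0.0, -0.064, -0.001]], [[0.065, 0.003, -0.142], [0.0, -0.095, -0.002]]]
```

Call:
{"method": "jog_arm", "body": {
  "rows": [
    [[0.014,0.001,-0.057],[0,-0.032,0]],
    [[0.038,0.002,-0.1],[0,-0.064,0]],
    [[0.065,0.003,-0.142],[0,-0.095,0]],
    [[0.065,0.003,-0.142],[0,-0.095,0]],
    [[0.065,0.003,-0.142],[0,-0.095,0]]
  ]
}}

```text
t: 13.35
tool_pos: [0.4973, 0.2266, 0.3378]
orientation: [2.864, 0.258, -1.062]
force: [-0.7, 1.1, -1.9]
opening: 0.0177
gripper_force: 59.8
```

Run:
```python
from h import *
F=[]
for i in range(16): cam('top'); F.append(robot.read_state()['force'][2])
print(np.mean(F),np.std(F)/4)
# reverse: unrotate while raising, then level with lip pulled up & away, then transit
A=tool(uw(-.08,.006,.158),U[2]+.1,1.05)
n=15; ph=np.linspace(1.05,.0,n+1)[1:]; zz=np.linspace(.158,.22,n)
g=[tool(uw(-.08,.006,z),U[2]+.1,f) for f,z in zip(ph,zz)]
s1=plan([g[i:i+5] for i in range(0,n,5)],start=A)
z=np.load('rel.npz'); P=z['p'];Rg=Ro.from_quat(z['q'])
up=(P+[-.03,.02,.15],Rg)
k=lambda f:mix(s1,up,f)
s2=plan([[k(.33)],[k(.67)],[k(1)]],start=s1)
s3=plan([[(P+[-.004,.003,.03],Rg)],[(P+[-.002,0,.0015],Rg)]],start=s2)
```

```text
-1.5122686481712835 0.12954736221486654
[[[-0.027, -0.001, 0.064], [-0.0, 0.045, 0.001]], [[-0.064, -0.002, 0.112], [-0.0, 0.089, 0.002]], [[-0.096, -0.003, 0.162], [-0.0, 0.134, 0.002]], [[-0.124, -0.004, 0.213], [-0.001, 0.178, 0.003]], [[-0.147, -0.005, 0.265], [-0.001, 0.223, 0.004]]]
[[[-0.035, -0.001, 0.043], [0.0, 0.044, 0.001]], [[-0.066, -0.002, 0.088], [0.0, 0.089, 0.001]], [[-0.091, -0.003, 0.134], [-0.0, 0.133, 0.002]], [[-0.112, -0.004, 0.181], [-0.0, 0.178, 0.003]], [[-0.129, -0.005, 0.229], [-0.0, 0.223, 0.004]]]
[[[-0.027, -0.0, 0.042], [-0.0, 0.044, 0.001]], [[-0.05, -0.001, 0.085], [-0.001, 0.089, 0.001]], [[-0.068, -0.002, 0.129], [-0.001, 0.133, 0.002]], [[-0.082, -0.003, 0.175], [-0.001, 0.178, 0.003]], [[-0.091, -0.004, 0.222], [-0.001, 0.222, 0.004]]]
[[[0.059, 0.762, 0.145], [-0.015, -0.001, 0.044]]]
[[[0.116, 0.775, 0.167], [-0.016, -0.0, 0.046]]]
[[[0.166, 0.738, 0.181], [-0.016, -0.001, 0.044]]]
[[[-0.072, 0.067, 0.612], [0.0, -0.0, 0.0]]]
[[[-0.037, 0.012, 0.138], [0.0, -0.0, 0.0]]]
```

Call:
{"method": "jog_arm", "body": {
  "rows": [
    [[-0.027,-0.001,0.064],[0,0.045,0.001]],
    [[-0.064,-0.002,0.112],[0,0.089,0.002]],
    [[-0.096,-0.003,0.162],[0,0.134,0.002]],
    [[-0.124,-0.004,0.213],[-0.001,0.178,0.003]],
    [[-0.147,-0.005,0.265],[-0.001,0.223,0.004]]
  ]
}}

```text
t: 14.65
tool_pos: [0.4407, 0.2171, 0.3179]
orientation: [3.032, 0.27, -0.548]
force: [-0.0, -0.9, -1.0]
opening: 0.0178
gripper_force: 59.8
```

Call:
{"method": "jog_arm", "body": {
  "rows": [
    [[-0.035,-0.001,0.043],[0,0.044,0.001]],
    [[-0.066,-0.002,0.088],[0,0.089,0.001]],
    [[-0.091,-0.003,0.134],[0,0.133,0.002]],
    [[-0.112,-0.004,0.181],[0,0.178,0.003]],
    [[-0.129,-0.005,0.229],[0,0.223,0.004]]
  ]
}}

```text
t: 15.15
tool_pos: [0.4009, 0.2102, 0.2842]
orientation: [3.111, 0.272, -0.011]
force: [-1.1, -0.8, -1.4]
opening: 0.0174
gripper_force: 59.8
```

Call:
{"method": "jog_arm", "body": {
  "rows": [
    [[-0.027,0,0.042],[0,0.044,0.001]],
    [[-0.05,-0.001,0.085],[-0.001,0.089,0.001]],
    [[-0.068,-0.002,0.129],[-0.001,0.133,0.002]],
    [[-0.082,-0.003,0.175],[-0.001,0.178,0.003]],
    [[-0.091,-0.004,0.222],[-0.001,0.222,0.004]]
  ]
}}

```text
t: 15.65
tool_pos: [0.3825, 0.2069, 0.2398]
orientation: [-3.075, -0.264, -0.53]
force: [-0.1, -0.4, -1.5]
opening: 0.0176
gripper_force: 59.8
```

Call:
{"method": "jog_arm", "body": {
  "rows": [
    [[0.012,0.15,0.03],[-0.003,0,0.009]],
    [[0.024,0.3,0.06],[-0.006,0,0.018]],
    [[0.036,0.46,0.09],[-0.009,0,0.026]],
    [[0.047,0.61,0.116],[-0.012,0,0.035]],
    [[0.059,0.762,0.145],[-0.015,-0.001,0.044]]
  ]
}}

```text
t: 16.15
tool_pos: [0.4286, 0.0587, 0.2193]
orientation: [3.091, 0.151, 0.527]
force: [0.3, -0.7, -1.4]
opening: 0.0176
gripper_force: 59.8
```

Call:
{"method": "jog_arm", "body": {
  "rows": [
    [[0.023,0.155,0.033],[-0.003,0,0.009]],
    [[0.046,0.31,0.066],[-0.006,0,0.018]],
    [[0.07,0.465,0.1],[-0.01,0,0.027]],
    [[0.093,0.62,0.134],[-0.013,0,0.036]],
    [[0.116,0.775,0.167],[-0.016,0,0.046]]
  ]
}}

```text
t: 16.65
tool_pos: [0.4762, -0.0931, 0.1982]
orientation: [3.082, 0.032, 0.526]
force: [0.9, 0.5, -1.3]
opening: 0.0175
gripper_force: 59.8
```

Call:
{"method": "jog_arm", "body": {
  "rows": [
    [[0.033,0.15,0.036],[-0.003,0,0.009]],
    [[0.066,0.3,0.072],[-0.006,0,0.018]],
    [[0.1,0.45,0.109],[-0.01,0,0.027]],
    [[0.133,0.6,0.145],[-0.013,0,0.036]],
    [[0.166,0.738,0.181],[-0.016,-0.001,0.044]]
  ]
}}

```text
t: 17.15
tool_pos: [0.5222, -0.2403, 0.1775]
orientation: [3.069, -0.081, 0.521]
force: [0.7, 0.6, -0.9]
opening: 0.0175
gripper_force: 59.8
```

Run:
```python
from h import *
c=cam('top'); s=cam('scene')
f=lambda im,x,y,w,h:cv2.resize(im[y:y+h,x:x+w,::-1],(400,300),interpolation=cv2.INTER_CUBIC)
C,S=c['frame'],s['frame']
cv2.imwrite('pics/a6.png',np.vstack([np.hstack([f(C,190,150,100,75),f(C,355,137,120,90)]),np.hstack([f(S,220,100,120,90),f(S,330,170,160,120)])]))
a=robot.read_state();print(a['t'],a['q'].round(2),a['force'],a['opening'])
z=np.load('rel.npz'); P=z['p'];Rg=Ro.from_quat(z['q']);p,R=st();print(p-P,(R.inv()*Rg).as_rotvec())
Rt=R*Ro.from_quat(z['rq']);o=p+R.apply(z['rp']);print(o)
for X in((.096,.045,.029),(.096,-.045,.029),(-.07,.063,.029),(-.07,-.063,.029)):
    w=o+Rt.apply(X);q=proj(c,w);r=proj(s,w);print((400+(q[0]-355)/.3).round(),((q[1]-137)/.3).round(),(400+(r[0]-330)*2.5).round(),(300+(r[1]-170)*2.5).round())
```

```text
17.25 [-0.63 -0.22  1.95  0.18  1.13  0.94] [-0.91502707  0.51589841 -0.81780749] 0.017539577891663948
[-0.03188809  0.01474005  0.14997301] [ 4.44094029e-03  3.05840991e-06 -7.96976005e-03]
[ 0.62268355 -0.24529966  0.15398596]
535.0 27.0 592.0 388.0
640.0 30.0 654.0 434.0
510.0 219.0 476.0 455.0
659.0 223.0 563.0 527.0
```

View pics/a6.png

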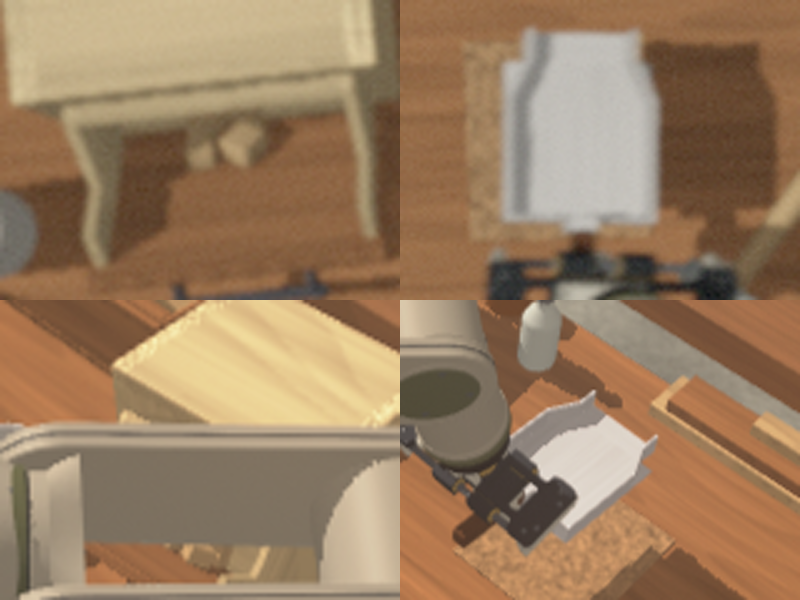

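The tray is empty and still held rigidly. I can see about three blanks in the pocket at crop (195–265,130–150), and the rest may be behind them. I'll set the tray down now.

Call:
{"method": "jog_arm", "body": {
  "rows": [
    [[-0.015,0.013,0.12],[0,0,0]],
    [[-0.03,0.027,0.25],[0,0,0]],
    [[-0.045,0.04,0.38],[0,0,0]],
    [[-0.06,0.054,0.5],[0,0,0]],
    [[-0.072,0.067,0.612],[0,0,0]]
  ]
}}

```text
t: 17.75
tool_pos: [0.5481, -0.2552, 0.0568]
orientation: [3.07, -0.079, 0.521]
force: [-0.0, 0.4, -1.2]
opening: 0.0175
gripper_force: 59.8
```

Call:
{"method": "jog_arm", "body": {
  "rows": [
    [[-0.009,0.003,0.035],[0,0,0]],
    [[-0.018,0.006,0.07],[0,0,0]],
    [[-0.027,0.009,0.1],[0,0,0]],
    [[-0.034,0.011,0.125],[0,0,0]],
    [[-0.037,0.012,0.138],[0,0,0]]
  ]
}}

```text
t: 18.25
tool_pos: [0.5507, -0.2593, 0.0298]
orientation: [3.068, -0.079, 0.523]
force: [-0.8, 0.3, -2.6]
opening: 0.0174
gripper_force: 59.8
```

Run:
```python
from h import *
a=robot.read_state();print(a['force'],a['wrist_torque'])
z=np.load('rel.npz'); P=z['p'];Rg=Ro.from_quat(z['q']);p,R=st();print(p-P,(R.inv()*Rg).as_rotvec())
```

```text
[-0.80428522  0.33584007 -2.60287603] [-0.00311842  0.57208777  0.06607396]
[-0.00332608 -0.00305577  0.00285715] [ 0.00396141 -0.00232479 -0.00513589]
```

Call:
{"method": "jog_arm", "body": {
  "rows": [
    [[-0.003,0,0.007],[0,0,0]],
    [[-0.005,0,0.014],[0,0,0]],
    [[-0.005,0,0.014],[0,0,0]]
  ]
}}

```text
t: 18.55
tool_pos: [0.5509, -0.2595, 0.0273]
orientation: [3.068, -0.079, 0.524]
force: [-1.6, 0.9, 3.2]
opening: 0.0177
gripper_force: 59.8
```

Call:
{"method": "jog_arm", "body": {
  "rows": [
    [[0,0,0],[0,0,0]],
    [[0,0,0],[0,0,0]],
    [[0,0,0],[0,0,0]],
    [[0,0,0],[0,0,0]]
  ],
  "hand": 0
}}

```text
t: 18.95
tool_pos: [0.5506, -0.2592, 0.0266]
orientation: [3.068, -0.079, 0.523]
force: [-0.6, -0.4, -0.2]
opening: 0.0444
gripper_force: 0.0
```

Call:
{"method": "jog_arm", "body": {
  "rows": [
    [[0,0,-0.1],[0,0,0]],
    [[0,0,-0.25],[0,0,0]],
    [[0,0,-0.45],[0,0,0]],
    [[0,0,-0.7],[0,0,0]],
    [[0,0,-0.8],[0,0,0]]
  ]
}}

```text
t: 19.45
tool_pos: [0.4985, -0.2546, 0.1829]
orientation: [3.063, -0.079, 0.53]
force: [0.2, -1.0, 1.2]
opening: 0.0468
gripper_force: 0.0
```

Run:
```python
from h import *
c=cam('top','t7.png'); s=cam('scene','s7.png')
p,R=st();print(p,robot.read_state()['q'].round(2))
# diff against initial for bystanders (numeric)
for n,i in(('top','t7.png'),('scene','s7.png')):
    a=cv2.imread(f'pics/{n}0.png');b=cv2.imread('pics/'+i)
    d=(cv2.GaussianBlur(cv2.absdiff(a,b),(5,5),0).max(2)>35).astype('uint8')
    k,l,stt,ce=cv2.connectedComponentsWithStats(d); print(n,[x[:5].tolist() for x in stt[1:] if x[4]>25])
```

```text
[ 0.4992289  -0.2551283   0.18262291] [-0.69 -0.27  1.98  0.2   1.15  0.88]
top [[407, 163, 13, 11, 94], [423, 162, 4, 35, 78], [393, 166, 12, 9, 81], [207, 171, 66, 45, 345], [266, 175, 17, 21, 91], [286, 179, 26, 12, 222], [393, 179, 11, 11, 98], [408, 179, 13, 10, 105], [246, 180, 9, 10, 56], [228, 185, 8, 9, 58], [217, 187, 8, 10, 40], [234, 188, 30, 9, 91], [282, 192, 40, 30, 735], [224, 199, 8, 11, 68], [201, 210, 327, 190, 19070], [463, 211, 121, 126, 6786], [233, 216, 47, 12, 204], [358, 318, 12, 12, 78], [529, 340, 10, 22, 46], [62, 346, 75, 54, 2157], [253, 356, 58, 44, 1527], [454, 374, 11, 9, 37], [0, 380, 46, 20, 815], [57, 392, 15, 8, 74]]
scene [[0, 13, 66, 68, 1889], [0, 70, 366, 288, 35883], [67, 99, 16, 18, 125], [289, 151, 19, 10, 33], [350, 151, 6, 17, 69], [328, 216, 105, 74, 2786], [160, 231, 128, 135, 5378], [104, 262, 16, 35, 168], [360, 279, 24, 18, 75], [90, 314, 58, 29, 1009], [397, 318, 31, 29, 356], [232, 336, 22, 12, 158], [415, 343, 45, 57, 1119], [209, 349, 5, 11, 36], [283, 367, 25, 33, 149], [462, 378, 25, 22, 196]]
```

Run:
```python
from h import *
F=(np.array([.518,.235,.0597]),Ro.from_rotvec([1.685,1.821,.782]))
print('tilt',np.arccos(-F[1].apply([0,0,1])[2]), F[1].apply([0,0,1]))
C=(F[0]+F[1].apply([0,0,-.07]),F[1])
Q=binT((0,0,0),0,.4)[1]
E=(np.array([.47,.232,.17]),Q)
a=st(); m1=mix(a,E,.35);m2=mix(a,E,.7); m1[0][2]=m2[0][2]=.2
s=plan([[m1],[m2],[E]],dec=3)
plan([[mix(s,C,.33),mix(s,C,.67),C]],start=s); print(C[0])
```

```text
tilt 0.8097345481388251 [ 0.7218001   0.05771825 -0.68969067]
[[[-0.057, -0.846, -0.134], [0.002, 0.023, -0.375]]]
[[[0.402, -0.752, -0.044], [0.003, 0.023, -0.376]]]
[[[0.621, -0.397, 0.122], [0.002, 0.019, -0.322]]]
[[[-0.001, -0.044, 0.093], [-0.086, 0.0, 0.0]], [[-0.002, -0.089, 0.188], [-0.175, 0.001, 0.0]], [[-0.004, -0.132, 0.28], [-0.261, 0.001, 0.001]]]
[0.46747399 0.23095972 0.10797835]
```

Call:
{"method": "jog_arm", "body": {
  "rows": [
    [[-0.057,-0.846,-0.134],[0.002,0.023,-0.375]],
    [[-0.057,-0.846,-0.134],[0.002,0.023,-0.375]],
    [[-0.057,-0.846,-0.134],[0.002,0.023,-0.375]],
    [[-0.057,-0.846,-0.134],[0.002,0.023,-0.375]],
    [[-0.057,-0.846,-0.134],[0.002,0.023,-0.375]]
  ],
  "hand": 0.4
}}

```text
t: 20.05
tool_pos: [0.4871, -0.0801, 0.1946]
orientation: [2.864, 0.804, 0.526]
force: [0.4, -0.1, 0.2]
opening: 0.0282
gripper_force: 0.0
```

Call:
{"method": "jog_arm", "body": {
  "rows": [
    [[0.402,-0.752,-0.044],[0.003,0.023,-0.376]],
    [[0.402,-0.752,-0.044],[0.003,0.023,-0.376]],
    [[0.402,-0.752,-0.044],[0.003,0.023,-0.376]],
    [[0.402,-0.752,-0.044],[0.003,0.023,-0.376]],
    [[0.402,-0.752,-0.044],[0.003,0.023,-0.376]]
  ]
}}

```text
t: 20.55
tool_pos: [0.4768, 0.0894, 0.1954]
orientation: [2.439, 1.565, 0.486]
force: [-0.6, -0.7, 0.9]
opening: 0.028
gripper_force: 0.0
```

Call:
{"method": "jog_arm", "body": {
  "rows": [
    [[0.621,-0.397,0.122],[0.002,0.019,-0.322]],
    [[0.621,-0.397,0.122],[0.002,0.019,-0.322]],
    [[0.621,-0.397,0.122],[0.002,0.019,-0.322]],
    [[0.621,-0.397,0.122],[0.002,0.019,-0.322]],
    [[0.621,-0.397,0.122],[0.002,0.019,-0.322]]
  ]
}}

```text
t: 21.05
tool_pos: [0.4678, 0.2333, 0.1654]
orientation: [1.937, 2.09, 0.418]
force: [-0.2, -0.2, -0.2]
opening: 0.028
gripper_force: 0.0
```

Call:
{"method": "jog_arm", "body": {
  "rows": [
    [[-0.001,-0.044,0.093],[-0.086,0,0]],
    [[-0.002,-0.089,0.188],[-0.175,0.001,0]],
    [[-0.004,-0.132,0.28],[-0.261,0.001,0]],
    [[-0.004,-0.132,0.28],[-0.261,0.001,0]],
    [[-0.004,-0.132,0.28],[-0.261,0.001,0]]
  ]
}}

```text
t: 21.55
tool_pos: [0.4755, 0.2419, 0.1083]
orientation: [1.701, 1.82, 0.769]
force: [-0.0, 0.2, 0.5]
opening: 0.0278
gripper_force: 0.0
```

Run:
```python
from h import *
F=(np.array([.518,.235,.0597]),Ro.from_rotvec([1.685,1.821,.782]))
a=robot.read_state();print(a['q'].round(2),a['opening'],a['force'],st()[0])
plan([[F]])
```

```text
[ 0.65 -0.55  2.5  -0.74  0.62  1.08] 0.02775227783002395 [-0.01044307  0.24686825  0.47963752] [0.47548488 0.24194266 0.10831249]
[[[-0.05, -0.027, 0.32], [-0.008, 0.004, -0.005]]]
```

Call:
{"method": "jog_arm", "body": {
  "rows": [
    [[-0.02,-0.027,0.03],[-0.008,0.004,-0.005]],
    [[-0.03,-0.027,0.06],[-0.008,0.004,-0.005]],
    [[-0.04,-0.027,0.1],[-0.008,0.004,-0.005]],
    [[-0.04,-0.027,0.1],[-0.008,0.004,-0.005]]
  ]
}}

```text
t: 21.95
tool_pos: [0.4882, 0.2361, 0.089]
orientation: [1.686, 1.825, 0.772]
force: [-0.6, 0.7, -0.6]
opening: 0.0276
gripper_force: 0.0
```

Run:
```python
from h import *
F=(np.array([.518,.235,.0597]),Ro.from_rotvec([1.685,1.821,.782]))
a=robot.read_state();print(a['q'].round(2),a['force'],st()[0])
plan([[F]])
```

```text
[ 0.61 -0.48  2.5  -0.8   0.54  1.11] [-0.62229209  0.66582577 -0.59332818] [0.48815094 0.23608777 0.08897719]
[[[-0.016, -0.002, 0.208], [-0.004, 0.003, 0.002]]]
```

Aligned, so I'll insert and grip.

Call:
{"method": "jog_arm", "body": {
  "rows": [
    [[-0.004,-0.001,0.05],[0,0,0]],
    [[-0.008,-0.002,0.1],[0,0,0]],
    [[-0.012,-0.002,0.15],[0,0,0]],
    [[-0.016,-0.002,0.19],[0,0,0]],
    [[-0.016,-0.002,0.208],[0,0,0]]
  ]
}}

```text
t: 22.45
tool_pos: [0.5182, 0.2364, 0.0608]
orientation: [1.684, 1.825, 0.774]
force: [-0.8, -0.2, 0.3]
opening: 0.028
gripper_force: 0.0
```

Call:
{"method": "jog_arm", "body": {
  "rows": [
    [[0,0,0],[0,0,0]],
    [[0,0,0],[0,0,0]],
    [[0,0,0],[0,0,0]],
    [[0,0,0],[0,0,0]]
  ],
  "hand": 0.95,
  "squeeze": 20
}}

```text
t: 22.85
tool_pos: [0.517, 0.2367, 0.0604]
orientation: [1.683, 1.827, 0.773]
force: [-6.4, -2.1, -0.5]
opening: 0.0114
gripper_force: 20.0
```

Run:
```python
from h import *
a=robot.read_state();print(a['q'].round(2),a['opening'],a['force'],st()[0])
p,R=st(); gp=p-R.apply([0,0,.019]); h=uw(0,0,.012); ax=np.array([-np.sin(U[2]),np.cos(U[2]),0])
v=gp-h; print('r',np.hypot(v@[np.cos(U[2]),np.sin(U[2]),0],v[2]), np.hypot(.052,.155))
xu=v@[np.cos(U[2]),np.sin(U[2]),0]; th=np.arctan2(-xu,v[2])-np.arctan2(.052,.155); print('th',th)
def g(d):  # close by d
    q=Ro.from_rotvec(ax*d); return h+q.apply(p-h),q*R
ds=np.linspace(0,th-.06,21)[1:]
plan([[g(d) for d in ds[i:i+5]] for i in range(0,20,5)])
```

```text
[ 0.56 -0.31  2.44 -0.94  0.43  1.24] 0.011401238463076323 [-6.35677452 -2.12345643 -0.53081515] [0.51695516 0.23665113 0.06041911]
r 0.16436516531645348 0.1634900608599801
th 0.8629853179629465
[[[-0.0, 0.027, -0.012], [0.026, 0.0, -0.0]], [[-0.0, 0.055, -0.022], [0.051, 0.0, -0.0]], [[-0.0, 0.082, -0.032], [0.077, 0.0, -0.0]], [[-0.001, 0.111, -0.04], [0.102, 0.0, -0.0]], [[-0.001, 0.139, -0.048], [0.128, 0.001, -0.0]]]
[[[0.0, 0.027, -0.012], [0.025, -0.0, -0.0]], [[0.0, 0.055, -0.022], [0.051, -0.0, -0.0]], [[-0.0, 0.083, -0.032], [0.076, -0.0, -0.0]], [[-0.0, 0.111, -0.04], [0.102, 0.0, -0.0]], [[-0.0, 0.14, -0.048], [0.128, 0.0, -0.0]]]
[[[-0.0, 0.027, -0.011], [0.025, 0.0, -0.0]], [[-0.001, 0.054, -0.022], [0.051, 0.0, -0.0]], [[-0.001, 0.082, -0.032], [0.076, 0.0, -0.0]], [[-0.001, 0.11, -0.04], [0.102, 0.001, -0.0]], [[-0.001, 0.139, -0.047], [0.127, 0.001, -0.0]]]
[[[-0.0, 0.027, -0.012], [0.026, -0.0, -0.0]], [[-0.0, 0.054, -0.023], [0.052, -0.0, -0.0]], [[-0.0, 0.082, -0.032], [0.077, 0.0, -0.0]], [[-0.0, 0.111, -0.041], [0.103, 0.0, -0.0]], [[-0.001, 0.139, -0.048], [0.128, 0.0, -0.0]]]
```

Call:
{"method": "jog_arm", "body": {
  "rows": [
    [[0,0.027,-0.012],[0.026,0,0]],
    [[0,0.055,-0.022],[0.051,0,0]],
    [[0,0.082,-0.032],[0.077,0,0]],
    [[0,0.111,-0.04],[0.102,0,0]],
    [[0,0.139,-0.048],[0.128,0,0]]
  ]
}}

```text
t: 23.35
tool_pos: [0.5292, 0.2378, 0.0875]
orientation: [1.807, 1.962, 0.605]
force: [5.8, -7.0, -7.2]
opening: 0.0113
gripper_force: 20.0
```

Call:
{"method": "jog_arm", "body": {
  "rows": [
    [[0,0.027,-0.012],[0.025,0,0]],
    [[0,0.055,-0.022],[0.051,0,0]],
    [[0,0.083,-0.032],[0.076,0,0]],
    [[0,0.111,-0.04],[0.102,0,0]],
    [[0,0.14,-0.048],[0.128,0,0]]
  ]
}}

```text
t: 23.85
tool_pos: [0.5471, 0.2393, 0.1119]
orientation: [1.922, 2.087, 0.42]
force: [1.4, -3.7, -4.6]
opening: 0.0116
gripper_force: 20.0
```

Call:
{"method": "jog_arm", "body": {
  "rows": [
    [[0,0.027,-0.011],[0.025,0,0]],
    [[0,0.054,-0.022],[0.051,0,0]],
    [[0,0.082,-0.032],[0.076,0,0]],
    [[0,0.11,-0.04],[0.102,0,0]],
    [[0,0.139,-0.047],[0.127,0,0]]
  ]
}}

```text
t: 24.35
tool_pos: [0.5693, 0.2412, 0.1319]
orientation: [2.029, 2.202, 0.22]
force: [-2.7, -3.9, -0.5]
opening: 0.0112
gripper_force: 20.0
```

Call:
{"method": "jog_arm", "body": {
  "rows": [
    [[0,0.027,-0.012],[0.026,0,0]],
    [[0,0.054,-0.023],[0.052,0,0]],
    [[0,0.082,-0.032],[0.077,0,0]],
    [[0,0.111,-0.041],[0.103,0,0]],
    [[0,0.139,-0.048],[0.128,0,0]]
  ]
}}

```text
t: 24.85
tool_pos: [0.5948, 0.2434, 0.147]
orientation: [2.127, 2.307, -0.002]
force: [-1.1, -3.0, -1.3]
opening: 0.0115
gripper_force: 20.0
```

```bash
cat > th.py <<'E'
from h import *
a=robot.read_state();print(a['q'].round(2),a['opening'],a['force'],st()[0])
p,R=st(); gp=p-R.apply([0,0,.019]); h=uw(0,0,.012); ax=np.array([-np.sin(U[2]),np.cos(U[2]),0])
v=gp-h; xu=v@[np.cos(U[2]),np.sin(U[2]),0]; th=np.arctan2(-xu,v[2])-np.arctan2(.052,.155); print('th',th, np.hypot(xu,v[2]))
def g(d):
    q=Ro.from_rotvec(ax*d); return h+q.apply(p-h),q*R
plan([[g(d) for d in np.linspace(0,th+.01,6)[1:]]])
E
python3 th.py
```

```text
[ 0.31  0.28  1.44 -0.    1.41  0.23] 0.011546153492398606 [-1.13119761 -3.02571903 -1.26283863] [0.59481968 0.2434125  0.14704243]
th 0.05100025116486695 0.16552599461222667
[[[-0.0, 0.008, -0.004], [0.008, 0.0, -0.0]], [[-0.0, 0.017, -0.007], [0.016, 0.0, -0.0]], [[-0.0, 0.025, -0.011], [0.023, 0.0, -0.0]], [[-0.0, 0.033, -0.014], [0.031, 0.0, -0.0]], [[-0.0, 0.042, -0.017], [0.039, 0.0, -0.0]]]
```

Call:
{"method": "jog_arm", "body": {
  "rows": [
    [[0,0.008,-0.004],[0.008,0,0]],
    [[0,0.017,-0.007],[0.016,0,0]],
    [[0,0.025,-0.011],[0.023,0,0]],
    [[0,0.033,-0.014],[0.031,0,0]],
    [[0,0.042,-0.017],[0.039,0,0]]
  ]
}}

```text
t: 25.35
tool_pos: [0.603, 0.2441, 0.1505]
orientation: [-2.104, -2.282, 0.07]
force: [-3.2, -5.0, 6.3]
opening: 0.0112
gripper_force: 20.0
```

```bash
python3 th.py
```

```text
[0.3  0.36 1.35 0.01 1.49 0.22] 0.011219619511484834 [-3.20616375 -5.00010332  6.31799211] [0.60295441 0.24412572 0.1504674 ]
th -0.008831652116040867 0.16557449705375618
[[[-0.0, 0.0, -0.0], [0.0, 0.0, -0.0]], [[-0.0, 0.0, -0.0], [0.0, 0.0, -0.0]], [[-0.0, 0.0, -0.0], [0.0, 0.0, -0.0]], [[-0.0, 0.001, -0.0], [0.001, 0.0, -0.0]], [[-0.0, 0.001, -0.0], [0.001, 0.0, -0.0]]]
```

Call:
{"method": "jog_arm", "body": {
  "rows": [
    [[0,0.007,-0.002],[0.006,0,0]],
    [[0,0.014,-0.004],[0.011,0,0]],
    [[0,0.02,-0.006],[0.016,0,0]]
  ]
}}

```text
t: 25.65
tool_pos: [0.6039, 0.2443, 0.1509]
orientation: [-2.089, -2.266, 0.107]
force: [-21.5, -7.2, 11.1]
opening: 0.0113
gripper_force: 20.0
```

```bash
python3 th.py|head -4
```

```text
[0.3  0.39 1.31 0.02 1.53 0.21] 0.011268848333649545 [-21.49290458  -7.24137271  11.05526942] [0.60387615 0.24426595 0.15089115]
th -0.018387939801556175 0.16546495024993169
[[[0.0, -0.001, 0.001], [-0.001, -0.0, 0.0]], [[0.0, -0.002, 0.001], [-0.002, -0.0, 0.0]], [[0.0, -0.003, 0.002], [-0.003, -0.0, 0.0]], [[0.0, -0.004, 0.002], [-0.004, -0.0, 0.0]], [[0.0, -0.006, 0.003], [-0.005, -0.0, 0.0]]]
```

The push force climbed to 21 N with almost no further motion, so the bin is home. I'll unload, open the fingers and retreat straight up.

Call:
{"method": "jog_arm", "body": {
  "rows": [
    [[0,-0.012,0],[0,0,0]],
    [[0,-0.012,0],[0,0,0]]
  ]
}}

```text
t: 25.85
tool_pos: [0.6038, 0.2443, 0.1509]
orientation: [-2.092, -2.268, 0.1]
force: [-4.6, -3.8, 3.6]
opening: 0.0113
gripper_force: 20.0
```

Call:
{"method": "jog_arm", "body": {
  "rows": [
    [[0,0,0],[0,0,0]],
    [[0,0,0],[0,0,0]],
    [[0,0,0],[0,0,0]],
    [[0,0,0],[0,0,0]]
  ],
  "hand": 0.4
}}

```text
t: 26.25
tool_pos: [0.6047, 0.2448, 0.151]
orientation: [-2.092, -2.269, 0.097]
force: [-0.5, 0.5, -0.2]
opening: 0.0276
gripper_force: 0.0
```

Call:
{"method": "jog_arm", "body": {
  "rows": [
    [[0,0,-0.06],[0,0,0]],
    [[0,0,-0.14],[0,0,0]],
    [[0,0,-0.25],[0,0,0]],
    [[0,0,-0.4],[0,0,0]],
    [[0,0,-0.5],[0,0,0]]
  ]
}}

```text
t: 26.75
tool_pos: [0.614, 0.2458, 0.2552]
orientation: [-2.094, -2.27, 0.092]
force: [0.3, 0.3, 0.5]
opening: 0.0278
gripper_force: 0.0
```

Call:
{"method": "jog_arm", "body": {
  "rows": [
    [[0,-0.25,-0.2],[0,0,0]],
    [[0,-0.5,-0.3],[0,0,0]],
    [[0.2,-0.75,-0.3],[0,0,0]],
    [[0.4,-0.9,-0.3],[0,0,0]],
    [[0.6,-0.9,-0.3],[0,0,0]]
  ]
}}

```text
t: 27.25
tool_pos: [0.4321, 0.3409, 0.3288]
orientation: [-2.095, -2.268, 0.09]
force: [0.5, 0.6, -0.1]
opening: 0.0281
gripper_force: 0.0
```

Run:
```python
from h import *
c=cam('top'); s=cam('scene')
f=lambda im,x,y,w,h:cv2.resize(im[y:y+h,x:x+w,::-1],(400,300),interpolation=cv2.INTER_CUBIC)
C,S=c['frame'],s['frame']
cv2.imwrite('pics/a8.png',np.vstack([np.hstack([f(C,190,145,100,75),f(C,300,127,200,150)]),np.hstack([f(S,215,80,160,120),f(S,320,220,160,120)])]))
print(robot.read_state()['force'],st()[0])
for th in(0,.04,.07):print(th,[((proj(c,binT(X,th)[0])-[190,145])*4).round().tolist() for X in((-.052,.062,.155),(-.052,-.062,.155))])
```

```text
[ 0.27280286 -0.8642745  -0.29940088] [0.43085664 0.34541862 0.32766521]
0 [[125.0, 191.0], [294.0, 173.0]]
0.04 [[127.0, 199.0], [295.0, 182.0]]
0.07 [[128.0, 206.0], [296.0, 188.0]]
```

View pics/a8.png

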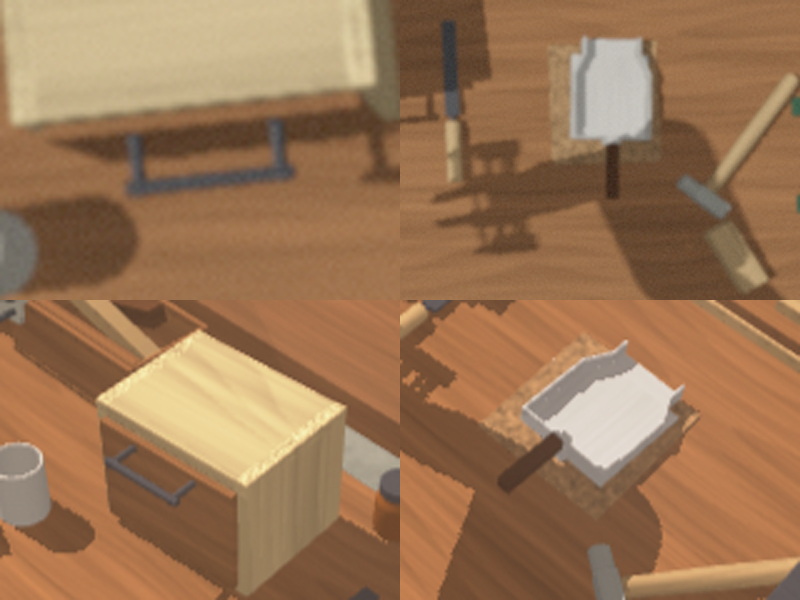

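The bin is flush: the bar ends at crop (128,188) and (293,173) match an angle of 0. The tray lies flat and empty on the mat, nothing is loose on the bench, and the bystanders in view look unmoved.

```bash
python3 -c "
from plant import robot
print(robot.close_job())"
```

```text
the job is handed in; nothing more can be done
None
```

The job is handed in: bin shut, tray empty and flat on its mat, the bystanders in the last pictures where they were, about 27 s used; all four blanks should be in the bin (only about three were visible, but the tray weighed empty and none were on the bench), and no verdict came back.

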